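# Load the drill jig and lock its cam clamp

### The job

Load the loose aluminium bar into the blue drill jig: slide it lengthwise under the bush plate, fully home against the end stop, and let go of it there. Then turn the black wing knob clockwise to clamp the bar until the sprung lock pin drops fully into its notch, stop turning at once so that the knob is not forced against the pin, and let go, leaving the bar clamped home and the tools lying around undisturbed.

Things in the scene. Friction and masses are not known exactly. Their poses are not given: they have to be found in the camera images.
- bar: the loose plain aluminium bar to be loaded, 36 x 150 x 20 mm (x, y, z), about 0.3 kg, both ends alike. Origin: centre of its underside; y runs along its length. It starts flat on the bench
- nest_home (a point): where the bar's origin belongs: on top of the jig's dark steel plate (190 x 220 mm, 15 thick, bolted to the bench), bar fully home. Axes are the jig's: bar's length along y, slid in along +y; fence to +x, jaw and knob to -x. Below y=-5 mm both sides of the bar are free for fingers: hold it by its tail, about y=-35 when home, fingers closing along x
- end_stop (a point): on the plate at the foot of the blue end stop's face (30 mm high), in line with the middle of the nest: 75 mm along +y from nest_home, same axes. The bar's end must touch this face
- fence (a point): on the plate at the foot of the middle of the blue fence's face, 18 mm along +x from nest_home, same axes; the face is 18 mm high and runs from y=11 to y=75 mm of nest_home, with a sloped lead-in before it from y=0. The retracted jaw pad faces it at 40 mm, so the 36 mm bar has 4 mm of side play
- bush_plate (a point): centre of the underside of the blue bush plate that roofs the nest, 24 mm above the plate, so 4 mm above the bar; it covers y=39 to 75, x=-22 to 38 mm of nest_home, its top lies 34 mm above the plate, the steel drill bush on it 40 mm
- knob_grip (a point): centre of the cam knob's black wing grip, on its upright axis, 49 mm above the plate, at x=-87, y=35 mm of nest_home. Wing: 58 mm along this point's x, 13 wide (y), from 16 below to 12 mm above this point. Clockwise from above clamps: 0.25 to 0.4 N m while it turns; it stays where left. It starts well short of the notch: the pin drops after 0.65 to 1.55 rad, differing each time
- index_disc (a point): centre of the top of the aluminium index disc (radius 32 mm, 10 thick) that turns with the knob under its wing, 22 mm below knob_grip. Its rim has one notch, with square flanks, for the lock pin. Past the notch nothing but the pin stops the knob: turned on, it jams on the pin
- lock_pin (a joint): how far the sprung lock pin (7 mm steel, red collar at its outer end; bracket on the jig's +y side, 44 mm or more from the knob's axis, 42 mm high) has dropped, in m: 0 riding on the disc's rim, sinking to 0.0035 over some 0.1 rad as its round nose meets the notch, then snapping to 0.006, with 0.08 rad left before the knob jams on it. Its load: 13 to 17 N riding; over 35 N (0.8 N m more on the knob) is forcing
- jaw_pad: brass pad, 32 mm wide, at the nose of the jaw; the knob's eccentric drives it some 5 mm along nest_home's +x, then its spring presses the bar on the fence with about 4 to 11 N. Same axes as nest_home; its origin lies below the jig, no use for grasping
- screwdriver: bystander: red-handled screwdriver 190 mm long lying on the bench, origin under its middle; leave it alone
- hammer: bystander: hammer 300 mm long lying on the bench; leave it alone
- glue: bystander: white glue bottle, 56 mm across and 150 high, standing; leave it alone
- tin: bystander: tin with a red band, 74 mm across and 95 high, standing; leave it alone
- tape_measure: bystander: yellow tape measure 32 x 66 x 62 mm; leave it alone
- square: bystander: combination square with a steel rule 200 mm long and a blue head, lying flat; leave it alone
- chuck_key: bystander: small steel T-shaped chuck key 70 mm long, lying flat; leave it alone
Things that resemble listed ones, but are neither listed nor needed, are in the scene too. Leave any orange or purple look-alike of the bar alone.

How it is judged:
By the outcome, as a careful person would: the job done as asked, in the order asked, and still so for the second after the job is handed in, with the robot touching nothing.
It also fails if it takes over 61 s, if anything falls off the work surface, if the arm or the gripper's body presses on something with over 40 N, if the wrist force passes 120 N, or if a joint passes its speed limit or range.

### The arm

A 6-joint arm with a two-finger parallel gripper is mounted at the origin on the work surface. World frame = base frame: x ahead of the robot, y to its left, z up, the work surface at z = 0. Lengths are in m, angles in rad, forces in N, time in s.
With the tool pointing down it reaches from about 0.325 to 0.775 m from the base axis. Payload 5.5 kg.
Tool frame: the origin (TCP) lies midway between the tips of the shut fingers; the grasp point (between the pads) lies 19 mm behind it (env.grip_point_offset is the z of the grasp point in the tool frame, in m); z points along the fingers, y is the direction in which the jaws open and shut (so a half turn about z gives the same grasp; the last joint's range is limited). The gripper opens to 85 mm and grips with 20 to 120 N. Pads are 22 mm wide; open, the fingers measure 114 mm over their backs; the gripper's body (76 mm by 85 mm) begins 54 mm behind the grasp point. The pads swing forward as they close: fully open they stand 13 mm farther back than shut.
Start: joints at [1.279, 0.091, 1.231, -0, 1.82, -0.057], TCP at [0.14, 0.584, 0.231] pointing down, gripper open.
Joint ranges: [-2.87, 2.87], [-0.86, 2.18], [0.17, 2.46], [-1.51, 4.65], [0.06, 2.69], [-2.65, 2.65]. Speed limits (rad/s): [2.57, 2.57, 3.01, 3.14, 3.14, 3.14].

### API

Orientations are given as a rotation vector (axis times angle).
In Python, from plant import telemetry, imaging, env gives the robot as it stands.
- The arm moves only by the tool send_rows, never from a script. Its argument "deltas" is a list of rows, each a list of 7 numbers: the turn, a rotation vector about the tool's x, y, z in degrees, then the shift along the tool's x, y, z in m, then the closure, from -1 (fully open) to 1 (shut), so that 0 is half open. A call has 1 to 20 rows; each row shifts and turns the pose as measured when the row begins, along the tool's axes as they then stand; what a row does not reach is not made up. A row lasts 1/10 s, in which the tool goes at most 50 mm and 8.59 degrees, less where a joint would pass 70% of its speed; a pose out of reach is approached as far as the arm can. A call is refused whole if a number of a shift passes 0.05 or a number of a turn 8.59, either way. A call with a gripper value outside its range is refused whole. The fingers move at their own pace and stop on an object; the grip force is fixed at half the most. Time passes only in rows, so rows that do not move let the fingers close. It gives the time, the measured TCP pose, the force and the opening at its end, in the units of the state.
- telemetry.state(): the state, without advancing time (a new reading comes with each control period).
- imaging.snapshot(name): name is "scene" or "top" or "wrist"; returns the picture (420x560x3 uint8, red, green, blue); there is no depth.
- imaging.camera_model(name): a dict with "fx", "fy", "cx", "cy" (pixels), "world_to_cam" (4x4, takes a point from world to camera coordinates). Camera axes: x right, y down, z forward; pixel columns grow to the right and rows downward; lengths in m; the calibration is good to about 2 mm. A picture is of the moment at which its call begins: read the wrist's pose just before it. camera_model takes no time and is no camera call; for the wrist camera it gives the pose at the moment of the call.
- env.close_job(): hands the job in, once; it reports no verdict.
The state is a dict: "time": time; "joints": joint angles; "qd": joint speeds; "joint_efforts": joint torques, N m; "tool_pos": TCP position; "tcp_rot": TCP orientation; "wrist_force": force on the tool from outside, world axes, zero at the start; "wrist_torque": the same for the moment, N m; "opening": finger opening in m.
Only numpy, scipy, OpenCV 4.12 (cv2) and the standard library are available. Lean on these libraries where they do the work, as an engineer would, in place of code of your own. Each camera call takes 0.05 s, during which the arm holds its last target. There are 200 camera calls.

## Working session

There is one attempt and no reset: what is moved stays moved. The work goes in short steps, Python scripts to look and compute and a tool call to move; the robot and the scene stay as the last step left them, time stands still between calls to the robot, and variables do not carry over. Pictures are saved under pics/ and viewed, about 8 in all and at most 12, crops included, and the job is handed in when it is done.

Besides the shell and the picture viewer there is one more tool, called after "Request:" by a JSON object that holds its "op" and its "data", one argument or row to a line. send_rows: Moves the arm, as the interface text tells. Its arguments: {"type":"object","properties":{"deltas":{"type":"array","items":{"type":"array","items":{"type":"number"}}}},"required":["deltas"]}

```bash
ls; mkdir -p pics; python3 - <<'E'
from plant import telemetry, imaging, env
import cv2,numpy as np
for n in ("scene","top"):
    im=imaging.snapshot(n); np.save(f"pics/{n}0.npy",im); cv2.imwrite(f"pics/{n}0.png",im[:,:,::-1])
    m=imaging.camera_model(n); print(n,m["fx"],m["fy"],m["cx"],m["cy"]); print(np.round(m["world_to_cam"],4))
    
s=telemetry.state(); print(s); print(env.grip_point_offset)
E
```

```text
pics
scene 522.6223086273651 522.6223086273651 283.5424575520381 194.07510469504504
[[-0.476   0.8793 -0.0179  0.3381]
 [ 0.6892  0.3603 -0.6287 -0.2773]
 [-0.5463 -0.3116 -0.7775  1.6756]
 [ 0.      0.      0.      1.    ]]
top 488.09025630673364 488.09025630673364 271.3826742292877 213.21920938629034
[[-0.0237 -0.9995 -0.0227 -0.0632]
 [-0.9927  0.0262 -0.1176  0.5162]
 [ 0.1181  0.0198 -0.9928  1.5785]
 [ 0.      0.      0.      1.    ]]
{'time': 0.1, 'joints': array([ 1.27924987e+00,  9.18449535e-02,  1.23176498e+00, -2.15090027e-05,
        1.81979318e+00, -5.67153056e-02]), 'qd': array([-2.56075995e-04, -2.91541025e-03, -2.21876107e-03,  2.91249608e-04,
       -1.70764001e-04,  7.14933105e-05]), 'joint_efforts': array([ 3.27056099e-03, -4.60219789e+01, -4.19216859e+01,  1.36353783e-04,
        1.06853846e-02, -3.11663382e-05]), 'tool_pos': array([0.13955403, 0.583292  , 0.23022745]), 'tcp_rot': array([-3.67998680e-01, -3.11966854e+00,  2.80627781e-03]), 'wrist_force': array([ 1.11519872, -0.29532329, -0.3400926 ]), 'wrist_torque': array([ 0.03615527, -0.0275938 , -0.04724575]), 'opening': 0.08525977013217313}
-0.0187
```

View pics/top0.png

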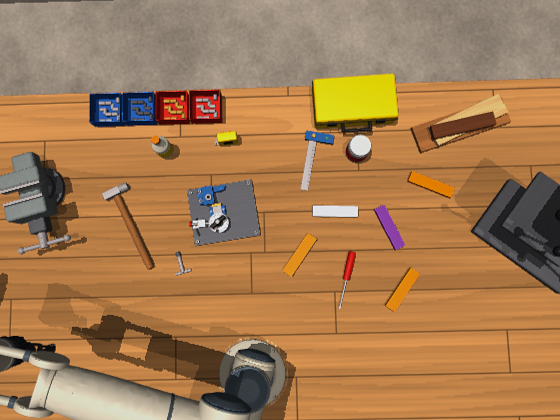

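View pics/scene0.png

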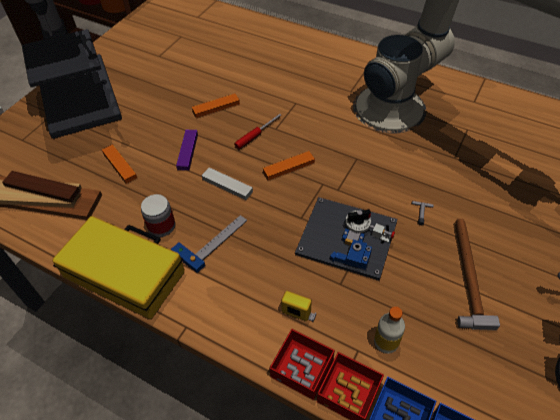

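The top view shows the bar (pale) at about (335,211), the jig plate centred at (224,212), the knob at (218,224) and the lock-pin collar at (193,226). That puts jig +x close to world +x (up in the picture) and jig +y close to world +y (left). The scene view agrees: bar at (227,183), jig at (347,237).

```bash
cat > h.py <<'E'
import numpy as np, cv2
from scipy.spatial.transform import Rotation as R
from plant import telemetry, imaging, env
def ray(m,u,v,z):
    T=m["world_to_cam"]; Rm=T[:3,:3]; c=-Rm.T@T[:3,3]
    d=Rm.T@np.array([(u-m["cx"])/m["fx"],(v-m["cy"])/m["fy"],1]); return c+d*(z-c[2])/d[2]
def proj(m,p):
    q=m["world_to_cam"][:3,:3]@np.array(p)+m["world_to_cam"][:3,3]; return np.array([m["fx"]*q[0]/q[2]+m["cx"],m["fy"]*q[1]/q[2]+m["cy"]])
def biggest(mask,roi):
    k=np.zeros_like(mask); x0,y0,x1,y1=roi; k[y0:y1,x0:x1]=mask[y0:y1,x0:x1]
    return max(cv2.findContours(k,cv2.RETR_EXTERNAL,cv2.CHAIN_APPROX_NONE)[0],key=cv2.contourArea)
def rect(m,c,z):
    P=np.array([ray(m,u,v,z)[:2] for u,v in c[:,0]],np.float32); (cx,cy),(w,h),a=cv2.minAreaRect(P*1000)
    return (cx,cy),(w,h),a
def st():
    s=telemetry.state(); r=R.from_rotvec(s["tcp_rot"]).as_matrix()
    print("t",round(s["time"],2),"pos",np.round(s["tool_pos"],4),"F",np.round(s["wrist_force"],1),"T",np.round(s["wrist_torque"],2),"op",round(s["opening"],4)); print(np.round(r,4)); return s,r
E
python3 - <<'E'
from h import *
im=np.load("pics/top0.npy"); m=imaging.camera_model("top")
hsv=cv2.cvtColor(im,cv2.COLOR_RGB2HSV)
bar=((hsv[...,1]<40)&(hsv[...,2]>150)).astype(np.uint8)*255
c=biggest(bar,(300,195,370,225)); print("bar",rect(m,c,.02))
pl=((hsv[...,1]<70)&(hsv[...,2]<130)).astype(np.uint8)*255
c=biggest(pl,(180,170,270,255)); print("plate",rect(m,cv2.convexHull(c),.015), cv2.minAreaRect(c))
for u,v in ((218,224),(193,226),(205,195)): print(ray(m,u,v,.05))
st(); w=imaging.camera_model("wrist"); s=telemetry.state()
r=R.from_rotvec(s["tcp_rot"]).as_matrix()
T=np.linalg.inv(w["world_to_cam"]); print("cam in tool", r.T@(T[:3,3]-s["tool_pos"])); print(r.T@T[:3,:3], w["fx"])
E
```

```text
bar ((518.845703125, -286.4946594238281), (145.24913024902344, 36.683204650878906), 88.06990814208984)
plate ((524.9566040039062, 85.29255676269531), (188.6781005859375, 218.7541961669922), 8.025188446044922) ((222.85134887695312, 212.10809326171875), (56.0600471496582, 66.08837890625), 80.53767395019531)
[0.48133215 0.09795122 0.05      ]
[0.47690325 0.1795944  0.05      ]
[0.57791337 0.13963682 0.05      ]
t 0.1 pos [0.1396 0.5833 0.2302] F [ 1.1 -0.3 -0.3] T [ 0.04 -0.03 -0.05] op 0.0853
[[-9.726e-01  2.327e-01 -5.000e-04]
 [ 2.327e-01  9.726e-01 -1.700e-03]
 [ 1.000e-04 -1.800e-03 -1.000e+00]]
cam in tool [ 0.08118952 -0.00066007 -0.14263836]
[[-3.46589612e-04 -9.47847309e-01 -3.18724581e-01]
 [ 9.99999908e-01 -4.09210900e-04  1.29515806e-04]
 [-2.53186781e-04 -3.18724507e-01  9.47847364e-01]] 295.86033826663515
```

Request:
{"op": "send_rows", "data": {
  "deltas": [
    [0, 0, 0, -0.0255, -0.022, 0.0025, -1],
    [0, 0, 0, -0.0255, -0.022, 0.0025, -1],
    [0, 0, 0, -0.0255, -0.022, 0.0025, -1],
    [0, 0, 0, -0.0255, -0.022, 0.0025, -1],
    [0, 0, 0, -0.0255, -0.022, 0.0025, -1],
    [0, 0, 0, -0.0255, -0.022, 0.0025, -1],
    [0, 0, 0, -0.0255, -0.022, 0.0025, -1],
    [0, 0, 0, -0.0255, -0.022, 0.0025, -1],
    [0, 0, 0, -0.0255, -0.022, 0.0025, -1],
    [0, 0, 0, -0.0255, -0.022, 0.0025, -1],
    [0, 0, 0, -0.0255, -0.022, 0.0025, -1],
    [0, 0, 0, -0.0255, -0.022, 0.0025, -1],
    [0, 0, 0, -0.0255, -0.022, 0.0025, -1],
    [0, 0, 0, -0.0255, -0.022, 0.0025, -1],
    [0, 0, 0, -0.0255, -0.022, 0.0025, -1],
    [0, 0, 0, -0.0255, -0.022, 0.0025, -1],
    [0, 0, 0, -0.0255, -0.022, 0.0025, -1],
    [0, 0, 0, -0.0255, -0.022, 0.0025, -1],
    [0, 0, 0, -0.0255, -0.022, 0.0025, -1],
    [0, 0, 0, -0.0255, -0.022, 0.0025, -1]
  ]
}}

```text
time: 2.1
tool_pos: [0.5429, 0.016, 0.1691]
tcp_rot: [-0.355, -3.111, 0.018]
wrist_force: [0.2, -0.8, -0.1]
opening: 0.0853
```

Request:
{"op": "send_rows", "data": {
  "deltas": [
    [0, 0, 8.5, 0, 0, 0, -1],
    [0, 0, 8.5, 0, 0, 0, -1],
    [0, 0, 8.5, 0, 0, 0, -1],
    [0, 0, 8.5, 0, 0, 0, -1],
    [0, 0, 8.5, 0, 0, 0, -1],
    [0, 0, 8.5, 0, 0, 0, -1],
    [0, 0, 8.5, 0, 0, 0, -1],
    [0, 0, 8.5, 0, 0, 0, -1],
    [0, 0, 0, 0, 0, 0, -1],
    [0, 0, 0, 0, 0, 0, -1]
  ]
}}

```text
time: 3.1
tool_pos: [0.5421, 0.0104, 0.1608]
tcp_rot: [-2.051, -2.364, 0.039]
wrist_force: [0.2, 0.9, -0.1]
opening: 0.0856
```

```bash
python3 - <<'E'
from h import *
st(); import pickle
m=imaging.camera_model("wrist"); im=imaging.snapshot("wrist"); pickle.dump((m,im),open("w1.pkl","wb")); cv2.imwrite("pics/w1.png",cv2.resize(im[:,:,::-1],(784,588),interpolation=cv2.INTER_CUBIC))
E
```

```text
t 3.1 pos [0.5421 0.0104 0.1608] F [ 0.2  0.9 -0.1] T [-0.04  0.02 -0.01] op 0.0856
[[-0.141   0.9897 -0.0253]
 [ 0.99    0.1408 -0.0113]
 [-0.0076 -0.0267 -0.9996]]
```

View pics/w1.png

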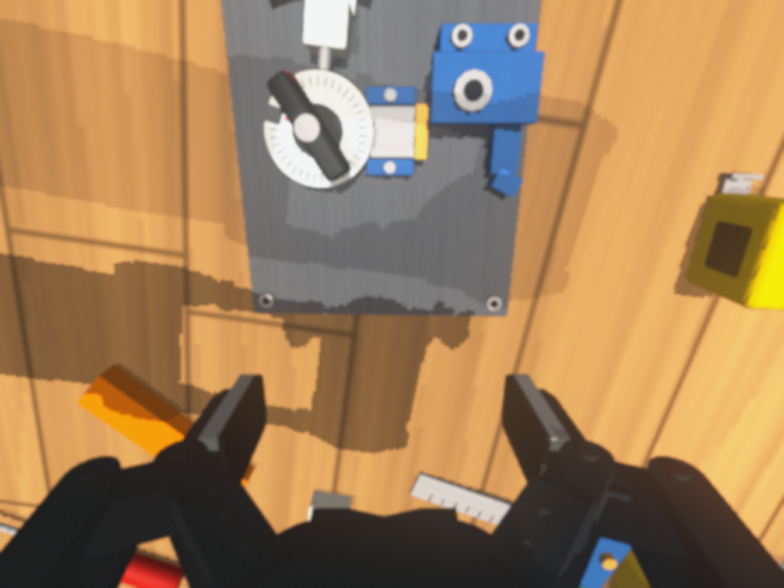

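The wrist view shows the plate's front corners at (255,314) and (507,314). The disc is centred near (318,128) with its notch at the left (~272,115), the pin tip is at (325,60), the bush plate spans (432–543, 50–122), and the wing runs from (283,80) to (340,175).

```bash
python3 - <<'E'
from h import *
import pickle
m,im=pickle.load(open("w1.pkl","rb")); hsv=cv2.cvtColor(im,cv2.COLOR_RGB2HSV)
s=1/1.4
A=ray(m,255*s,315*s,.015);B=ray(m,507*s,315*s,.015); d=B-A
print("front",A,B,np.hypot(*d[:2]),"yaw",np.degrees(np.arctan2(d[1],d[0])))
L1=ray(m,222*s,0,.015);d=L1-A; print("left edge yaw",np.degrees(np.arctan2(-d[0],d[1])))
blue=((hsv[...,0]>100)&(hsv[...,0]<125)&(hsv[...,1]>120)).astype(np.uint8)*255
c=biggest(blue,(300,30,400,145)); 
P=np.array([ray(m,u,v,.049)[:2] for u,v in c[:,0]]); 
wh=((hsv[...,1]<60)&(hsv[...,2]>170)).astype(np.uint8)*255
c2=biggest(wh,(180,48,268,140)); h=cv2.convexHull(c2); e=cv2.fitEllipse(h); print("disc px",np.array(e[0])*1.4,np.array(e[1])*1.4)
K=ray(m,*e[0],.042); print("disc",K)
Pd=np.array([ray(m,u,v,.042)[:2] for u,v in h[:,0]]); 
cc,r=cv2.minEnclosingCircle((Pd*1000).astype(np.float32)); print("disc circ",cc,r)
for yaw in (8.0,7.0):
  a=np.radians(yaw); Rz=np.array([[np.cos(a),-np.sin(a)],[np.sin(a),np.cos(a)]])
  N=K[:2]+Rz@[.087,-.035]; print("yaw",yaw,"nest from disc",N)
  def J(u,v,z): return np.round((Rz.T@(ray(m,u*s,v*s,z)[:2]-N))*1000,1)
  for nm,u,v,z in (("bushplTL",432,52,.049),("BL",431,122,.049),("BR",536,123,.049),("TR",543,54,.049),("bush",473,90,.055),("fence topL",494,128,.033),("fence topL low",494,170,.033),("frontL",255,315,.015),("frontR",507,315,.015),("jaw pad face",428,130,.03),("notch",272,118,.042),("pin",324,70,.042),("knobtop",307,128,.076)): print(nm,J(u,v,z))
E
```

```text
front [ 0.44763358 -0.03804889  0.015     ] [ 0.63417442 -0.00955469  0.015     ] 0.1887045459542139 yaw 8.684824850271761
left edge yaw 7.85717578993713
disc px [331.55914001 121.80070496] [ 84.58940735 117.5959198 ]
disc [0.49565332 0.10324104 0.042     ]
disc circ (493.9073181152344, 101.72262573242188) 32.1288948059082
yaw 8.0 nest from disc [0.5866777  0.08068972]
bushplTL [-30.4  69.3]
BL [-29.6  34.4]
BR [29.4 33.9]
TR [29.  68.1]
bush [-8.1 50. ]
fence topL [ 9.6 32.1]
fence topL low [11.8  7.9]
frontL [-154.2  -98.2]
frontR [ 34.5 -96. ]
jaw pad face [-29.7  31.1]
notch [-121.9   37.1]
pin [-90.2  62. ]
knobtop [-94.9  30. ]
yaw 7.0 nest from disc [0.58627027 0.07910456]
bushplTL [-31.   70.3]
BL [-29.6  35.4]
BR [29.4 35.9]
TR [28.4 70.1]
bush [-8.4 51.4]
fence topL [ 9.7 33.8]
fence topL low [12.2  9.6]
frontL [-151.9  -99.4]
frontR [ 36.7 -93.8]
jaw pad face [-29.7  32.1]
notch [-121.9   36.5]
pin [-90.7  61.9]
knobtop [-94.8  29.8]
```

```bash
cat >> h.py <<'E'
JN=np.array([.5792,.0741]); JY=8.0
def jig(x,y,yaw=JY):
    a=np.radians(yaw); return JN+np.array([[np.cos(a),-np.sin(a)],[np.sin(a),np.cos(a)]])@[x,y]
def tojig(p):
    a=np.radians(JY); return np.array([[np.cos(a),np.sin(a)],[-np.sin(a),np.cos(a)]])@(np.array(p[:2])-JN)
def go(p,yawx):
    "total turn (deg) and shift in present tool axes to reach TCP p, tool down, tool x at yawx"
    s,r=st(); a=np.radians(yawx); x=np.array([np.cos(a),np.sin(a),0]); z=np.array([0,0,-1.]); t=np.column_stack([x,np.cross(z,x),z])
    print("jig xy",np.round(tojig(s["tool_pos"]),4),"turn",np.round(np.degrees(R.from_matrix(r.T@t).as_rotvec()),2),"shift",np.round(r.T@(np.array(p)-s["tool_pos"]),4))
E
python3 -c "
from h import *
go([.5177,-.3215,.12],88.07)"
```

```text
t 3.15 pos [0.5421 0.0104 0.1608] F [-0.   0.2 -0.9] T [ 0.02 -0.02 -0.01] op 0.0856
[[-0.1407  0.9897 -0.0254]
 [ 0.99    0.1404 -0.0112]
 [-0.0075 -0.0267 -0.9996]]
jig xy [-0.0456 -0.0579] turn [-1.49  0.56 10.01] shift [-0.3248 -0.0697  0.0451]
```

Request:
{"op": "send_rows", "data": {
  "deltas": [
    [-0.75, 0.3, 5, 0, 0, 0, -1],
    [-0.75, 0.3, 5, 0, 0, 0, -1],
    [0, 0, 0, -0.033, -0.0013, 0.004, -1],
    [0, 0, 0, -0.033, -0.0013, 0.004, -1],
    [0, 0, 0, -0.033, -0.0013, 0.004, -1],
    [0, 0, 0, -0.033, -0.0013, 0.004, -1],
    [0, 0, 0, -0.033, -0.0013, 0.004, -1],
    [0, 0, 0, -0.033, -0.0013, 0.004, -1],
    [0, 0, 0, -0.033, -0.0013, 0.004, -1],
    [0, 0, 0, -0.033, -0.0013, 0.004, -1],
    [0, 0, 0, -0.033, -0.0013, 0.004, -1],
    [0, 0, 0, -0.033, -0.0013, 0.004, -1],
    [0, 0, 0, 0, 0, 0, -1],
    [0, 0, 0, 0, 0, 0, -1]
  ]
}}

```text
time: 4.55
tool_pos: [0.5215, -0.3307, 0.1169]
tcp_rot: [-2.216, -2.224, -0.004]
wrist_force: [-0.0, -0.5, 0.0]
opening: 0.0855
```

```bash
python3 - <<'E'
from h import *
m=imaging.camera_model("wrist"); im=imaging.snapshot("wrist"); cv2.imwrite("pics/w2.png",im[:,:,::-1])
hsv=cv2.cvtColor(im,cv2.COLOR_RGB2HSV); bar=((hsv[...,1]<50)&(hsv[...,2]>150)).astype(np.uint8)*255
c=biggest(bar,(150,0,400,330)); print(cv2.boundingRect(c),rect(m,c,.02))
go([.5177,-.3215,.03],88.07)
E
```

```text
(246, 56, 53, 188) ((518.4735717773438, -286.4080810546875), (148.82138061523438, 36.07143020629883), 87.42472839355469)
t 4.6 pos [ 0.5214 -0.3306  0.1168] F [ 0.  -0.4 -0.6] T [-0.05  0.02 -0.02] op 0.0853
[[-3.8e-03  1.0e+00  4.0e-04]
 [ 1.0e+00  3.8e-03  2.7e-03]
 [ 2.7e-03  4.0e-04 -1.0e+00]]
jig xy [-0.1136 -0.3927] turn [ 0.02 -0.15  2.15] shift [ 0.0089 -0.0037  0.0868]
```

View pics/w2.png

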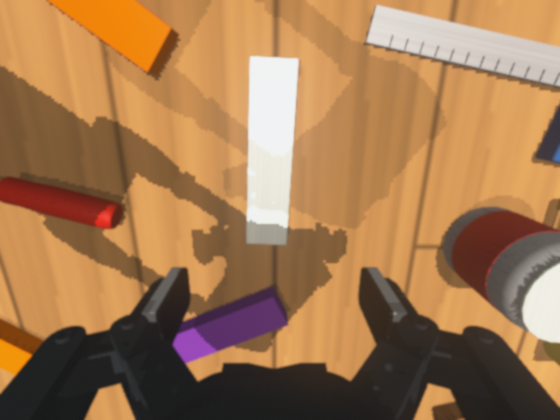

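The wrist view shows the bar clear, from (249,57) to (287,244). The purple look-alike at (240,320) lies beyond its tail, outside the finger paths. I'll descend on the tail.

Request:
{"op": "send_rows", "data": {
  "deltas": [
    [0, -0.15, 2.5, 0.0045, -0.0022, 0, -1],
    [0, 0, 0, 0.0045, -0.0022, 0.019, -1],
    [0, 0, 0, 0, 0, 0.02, -1],
    [0, 0, 0, 0, 0, 0.02, -1],
    [0, 0, 0, 0, 0, 0.02, -1],
    [0, 0, 0, 0, 0, 0.02, -1],
    [0, 0, 0, 0, 0, 0, -1],
    [0, 0, 0, 0, 0, 0, -1]
  ]
}}

```text
time: 5.4
tool_pos: [0.5213, -0.3121, 0.0195]
tcp_rot: [2.242, 2.193, 0.006]
wrist_force: [0.1, -0.1, 0.5]
opening: 0.0855
```

```bash
python3 -c "
from h import *
go([.5169,-.3214,.0],87.42)"
```

```text
t 5.4 pos [ 0.5213 -0.3121  0.0195] F [ 0.1 -0.1  0.5] T [ 0.04  0.05 -0.01] op 0.0855
[[ 0.0221  0.9997  0.0067]
 [ 0.9998 -0.0221 -0.0017]
 [-0.0015  0.0067 -1.    ]]
jig xy [-0.111  -0.3744] turn [0.39 0.08 1.31] shift [-0.0093 -0.0044  0.0195]
```

Request:
{"op": "send_rows", "data": {
  "deltas": [
    [0.4, 0.1, 1.3, -0.0045, -0.0022, 0, -1],
    [0, 0, 0, -0.0045, -0.0022, 0.008, -1],
    [0, 0, 0, 0, 0, 0.008, -1],
    [0, 0, 0, 0, 0, 0.002, -1],
    [0, 0, 0, 0, 0, 0, -1]
  ]
}}

```text
time: 5.9
tool_pos: [0.5183, -0.3225, 0.0047]
tcp_rot: [2.267, 2.167, 0.002]
wrist_force: [0.1, -0.1, -0.7]
opening: 0.0853
```

```bash
python3 -c "
from h import *
go([.5169,-.3214,.0],87.42)"
```

```text
t 5.9 pos [ 0.5183 -0.3225  0.0047] F [ 0.1 -0.1 -0.7] T [0.07 0.04 0.04] op 0.0853
[[ 0.0454  0.999   0.0045]
 [ 0.999  -0.0454 -0.0032]
 [-0.003   0.0046 -1.    ]]
jig xy [-0.1155 -0.3842] turn [ 0.27  0.17 -0.02] shift [ 0.001  -0.0015  0.0047]
```

Request:
{"op": "send_rows", "data": {
  "deltas": [
    [0.2, 0.1, 0, 0, -0.0015, 0.003, -1],
    [0, 0, 0, 0, 0, 0, 1],
    [0, 0, 0, 0, 0, 0, 1],
    [0, 0, 0, 0, 0, 0, 1],
    [0, 0, 0, 0, 0, 0, 1],
    [0, 0, 0, 0, 0, 0, 1],
    [0, 0, 0, 0, 0, 0, 1],
    [0, 0, 0, 0, 0, 0, 1]
  ]
}}

```text
time: 6.7
tool_pos: [0.5169, -0.3226, 0.002]
tcp_rot: [2.27, 2.169, -0.0]
wrist_force: [-0.3, -0.6, 0.1]
opening: 0.0345
```

```bash
python3 -c "
from h import *
p=jig(0,-.035-.09);go([*p,.05],98)"
```

```text
t 6.7 pos [ 0.5169 -0.3226  0.002 ] F [-0.3 -0.6  0.1] T [-0.01  0.03 -0.03] op 0.0345
[[ 0.0454  0.999   0.0013]
 [ 0.999  -0.0454 -0.0017]
 [-0.0016  0.0014 -1.    ]]
jig xy [-0.1169 -0.3842] turn [  0.07   0.1  -10.6 ] shift [ 0.2762  0.0673 -0.0483]
```

Request:
{"op": "send_rows", "data": {
  "deltas": [
    [0, 0, 0, 0, 0, -0.015, 1],
    [0, 0, 0, 0, 0, -0.015, 1],
    [0, 0, 0, 0, 0, -0.015, 1],
    [0, 0, 0, 0.025, 0.006, 0, 1],
    [0, 0, 0, 0.025, 0.006, 0, 1],
    [0, 0, 0, 0.025, 0.006, 0, 1],
    [0, 0, 0, 0.025, 0.006, 0, 1],
    [0, 0, 0, 0.025, 0.006, 0, 1],
    [0, 0, 0, 0.025, 0.006, 0, 1],
    [0, 0, 0, 0.025, 0.006, 0, 1],
    [0, 0, 0, 0.025, 0.006, 0, 1],
    [0, 0, 0, 0.025, 0.006, 0, 1],
    [0, 0, 0, 0.025, 0.006, 0, 1],
    [0, 0, -5, 0, 0, 0, 1],
    [0, 0, -5, 0, 0, 0, 1],
    [0, 0, 0, 0, 0, 0, 1],
    [0, 0, 0, 0, 0, 0, 1]
  ]
}}

```text
time: 8.4
tool_pos: [0.596, -0.0671, 0.0737]
tcp_rot: [2.056, 2.347, 0.013]
wrist_force: [-0.4, -0.3, -2.1]
opening: 0.0347
```

```bash
python3 - <<'E'
from h import *
m=imaging.camera_model("wrist"); im=imaging.snapshot("wrist"); cv2.imwrite("pics/w3.png",cv2.resize(im[:,:,::-1],(784,588),interpolation=cv2.INTER_CUBIC))
p=jig(0,-.035-.09);go([*p,.05],98)
E
```

```text
t 8.45 pos [ 0.5961 -0.0671  0.0738] F [ 0.2  0.3 -1.8] T [-0.1  -0.04 -0.04] op 0.0347
[[-0.1316  0.9911  0.0222]
 [ 0.9912  0.1318 -0.0082]
 [-0.011   0.0209 -0.9997]]
jig xy [-0.0029 -0.1422] turn [ 1.2   0.64 -0.43] shift [0.0175 0.0023 0.0237]
```

View pics/w3.png

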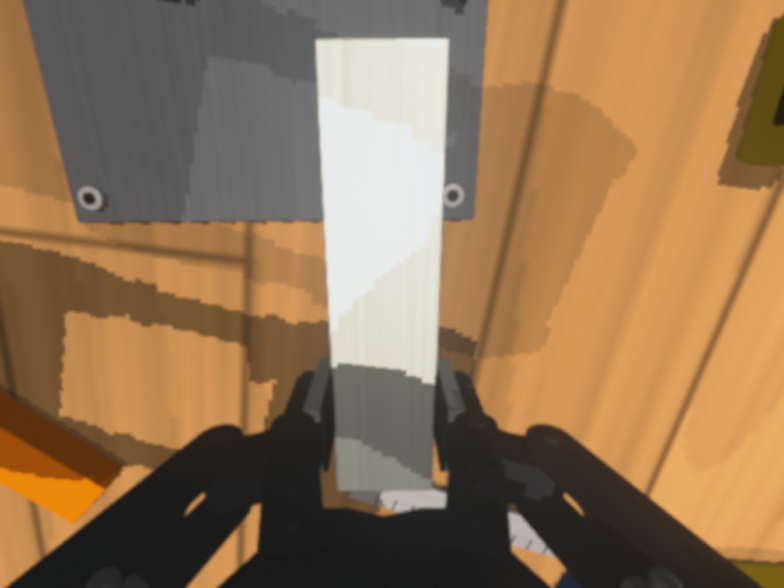

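The bar is held squarely between the fingers: front end at (316–448, 40), tail at about row 490, over the plate. I'll align and lower it.

Request:
{"op": "send_rows", "data": {
  "deltas": [
    [0.6, 0.3, -0.4, 0.004, 0.0005, 0, 1],
    [0.6, 0.3, 0, 0.004, 0, 0.01, 1],
    [0, 0, 0, 0.003, 0, 0.012, 1],
    [0, 0, 0, 0.002, 0, 0.012, 1],
    [0, 0, 0, 0, 0, 0.01, 1],
    [0, 0, 0, 0, 0, 0, 1],
    [0, 0, 0, 0, 0, 0, 1]
  ]
}}

```text
time: 9.15
tool_pos: [0.5932, -0.0537, 0.0237]
tcp_rot: [-2.064, -2.362, 0.006]
wrist_force: [0.5, 0.3, -3.3]
opening: 0.0344
```

```bash
python3 - <<'E'
from h import *
import pickle
m=imaging.camera_model("wrist"); im=imaging.snapshot("wrist"); pickle.dump((m,im),open("w4.pkl","wb")); cv2.imwrite("pics/w4.png",cv2.resize(im[:,:,::-1],(784,588),interpolation=cv2.INTER_CUBIC))
p=jig(-.002,-.035-.09);go([*p,.019],98)
E
```

```text
t 9.2 pos [ 0.5931 -0.0537  0.0236] F [-1.  -0.  -3.3] T [-0.11  0.01  0.04] op 0.0344
[[-1.343e-01  9.909e-01 -6.300e-03]
 [ 9.909e-01  1.343e-01  5.000e-04]
 [ 1.300e-03 -6.200e-03 -1.000e+00]]
jig xy [-0.004  -0.1285] turn [-0.36 -0.08 -0.28] shift [0.0035 0.0021 0.0046]
```

View pics/w4.png

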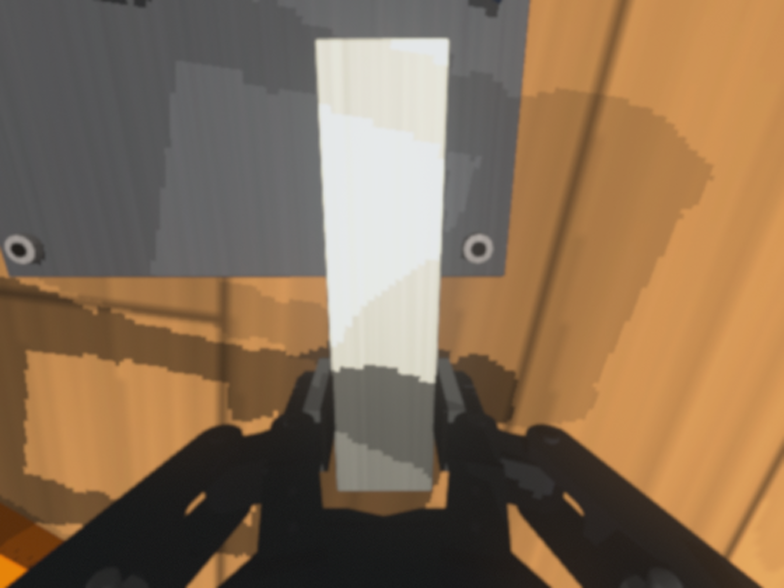

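```bash
python3 - <<'E'
from h import *
import pickle
m,im=pickle.load(open("w4.pkl","rb")); s=1/1.4
f=lambda u,v,z: ray(m,u*s,v*s,z)
for n,u,v,z in (("FL",316,40,.0416),("FR",449,40,.0416),("BL",337,490,.0416),("BR",432,490,.0416),("pL",8,277,.015),("pR",504,276,.015)): print(n,np.round(tojig(f(u,v,z)),4))
A=f(8,277,.015);B=f(504,276,.015); print("plate yaw",np.degrees(np.arctan2(*(B-A)[1::-1])))
C=(f(316,40,.0416)+f(449,40,.0416)-f(337,490,.0416)-f(432,490,.0416)); print("bar yaw",np.degrees(np.arctan2(-C[0],C[1])))
E
```

```text
FL [-0.0205 -0.0186]
FR [ 0.0146 -0.0189]
BL [-0.021  -0.1675]
BR [ 0.0149 -0.1675]
pL [-0.1468 -0.091 ]
pR [ 0.0425 -0.0913]
plate yaw 7.911433297992775
bar yaw 7.9437357794478825
```

Request:
{"op": "send_rows", "data": {
  "deltas": [
    [-0.3, 0, 0, 0, 0.001, 0, 1],
    [0, 0, 0, 0, 0, 0.003, 1],
    [0, 0, 0, 0, 0, 0.002, 1],
    [0, 0, 0, 0, 0, 0.001, 1],
    [0, 0, 0, 0, 0, 0, 1]
  ]
}}

```text
time: 9.7
tool_pos: [0.5953, -0.054, 0.0192]
tcp_rot: [2.066, 2.364, 0.004]
wrist_force: [-0.0, -0.1, -3.5]
opening: 0.035
```

```bash
python3 - <<'E'
from h import *
p=jig(-.003,-.035);go([*p,.018],98)
E
```

```text
t 9.7 pos [ 0.5953 -0.054   0.0192] F [-0.  -0.1 -3.5] T [-0.12  0.02 -0.  ] op 0.035
[[-1.338e-01  9.910e-01  2.900e-03]
 [ 9.910e-01  1.338e-01  7.000e-04]
 [ 3.000e-04  2.900e-03 -1.000e+00]]
jig xy [-0.0019 -0.1291] turn [ 0.17 -0.01 -0.31] shift [ 0.0941 -0.0016  0.0012]
```

Request:
{"op": "send_rows", "data": {
  "deltas": [
    [0.15, 0, -0.3, 0, -0.0012, 0.0012, 1],
    [0, 0, 0, 0.012, 0, 0, 1],
    [0, 0, 0, 0.012, 0, 0, 1],
    [0, 0, 0, 0.012, 0, 0, 1],
    [0, 0, 0, 0.012, 0, 0, 1],
    [0, 0, 0, 0, 0, 0, 1]
  ]
}}

```text
time: 10.3
tool_pos: [0.5867, -0.0015, 0.0183]
tcp_rot: [-2.06, -2.372, -0.002]
wrist_force: [-0.5, -0.5, -2.8]
opening: 0.035
```

```bash
python3 - <<'E'
from h import *
p=jig(-.003,-.035);go([*p,.018],98)
E
```

```text
t 10.3 pos [ 0.5867 -0.0015  0.0183] F [-0.5 -0.5 -2.8] T [-0.17 -0.03  0.04] op 0.035
[[-1.400e-01  9.901e-01  5.000e-04]
 [ 9.901e-01  1.400e-01  1.300e-03]
 [ 1.200e-03  6.000e-04 -1.000e+00]]
jig xy [-0.0031 -0.0759] turn [ 0.04 -0.07  0.05] shift [0.0409 0.0001 0.0004]
```

Request:
{"op": "send_rows", "data": {
  "deltas": [
    [0, 0, 0, 0.01, 0, 0, 1],
    [0, 0, 0, 0.01, 0, 0, 1],
    [0, 0, 0, 0.01, 0, 0, 1],
    [0, 0, 0, 0.004, 0, 0, 1],
    [0, 0, 0, 0, 0, 0, 1]
  ]
}}

```text
time: 10.8
tool_pos: [0.5815, 0.0359, 0.0185]
tcp_rot: [-2.059, -2.373, -0.002]
wrist_force: [-0.2, -0.3, -3.3]
opening: 0.0345
```

```bash
python3 - <<'E'
from h import *
p=jig(-.003,-.035);go([*p,.018],98)
E
```

```text
t 10.8 pos [0.5815 0.0359 0.0185] F [-0.2 -0.3 -3.3] T [-0.1  -0.04  0.02] op 0.0345
[[-1.413e-01  9.900e-01  8.000e-04]
 [ 9.900e-01  1.413e-01  1.000e-03]
 [ 8.000e-04  1.000e-03 -1.000e+00]]
jig xy [-0.003  -0.0382] turn [ 0.06 -0.05  0.12] shift [0.0032 0.0001 0.0005]
```

Request:
{"op": "send_rows", "data": {
  "deltas": [
    [0, 0, 0, 0, 0, 0.001, 1],
    [0, 0, 0, 0.0015, 0, 0, 1],
    [0, 0, 0, 0.0015, 0, 0, 1],
    [0, 0, 0, 0.001, 0, 0, 1]
  ]
}}

```text
time: 11.2
tool_pos: [0.581, 0.0389, 0.0173]
tcp_rot: [2.06, 2.372, 0.001]
wrist_force: [0.5, -2.9, -3.1]
opening: 0.0346
```

Request:
{"op": "send_rows", "data": {
  "deltas": [
    [0, 0, 0, 0.0015, 0, 0.0005, 1],
    [0, 0, 0, 0.0015, 0, 0, 1]
  ]
}}

```text
time: 11.4
tool_pos: [0.5809, 0.0389, 0.0173]
tcp_rot: [2.059, 2.367, -0.005]
wrist_force: [0.2, -5.2, -1.0]
opening: 0.0348
```

```bash
python3 - <<'E'
from h import *
p=jig(-.003,-.035);go([*p,.018],98)
E
```

```text
t 11.4 pos [0.5809 0.0389 0.0173] F [ 0.2 -5.2 -1. ] T [-0.82  0.15  0.05] op 0.0348
[[-1.385e-01  9.904e-01  1.300e-03]
 [ 9.903e-01  1.385e-01 -5.100e-03]
 [-5.300e-03  5.000e-04 -1.000e+00]]
jig xy [-0.0032 -0.0351] turn [ 0.03  0.3  -0.04] shift [ 0.0001  0.0002 -0.0007]
```

Request:
{"op": "send_rows", "data": {
  "deltas": [
    [0, 0.3, 0, 0.001, 0, 0.001, 1],
    [0, 0.1, 0, 0.002, 0, 0.0007, 1],
    [0, 0.1, 0, 0.003, 0, 0, 1],
    [0, 0, 0, 0.003, 0, 0, 1]
  ]
}}

```text
time: 11.8
tool_pos: [0.5806, 0.0389, 0.0176]
tcp_rot: [2.061, 2.359, -0.011]
wrist_force: [-0.7, -11.7, -0.4]
opening: 0.0346
```

```bash
python3 - <<'E'
from h import *
p=jig(-.003,-.035);go([*p,.018],98)
E
```

```text
t 11.8 pos [0.5806 0.0389 0.0176] F [ -0.7 -11.7  -0.4] T [-1.78 -0.01  0.08] op 0.0346
[[-1.342e-01  9.909e-01  2.000e-03]
 [ 9.909e-01  1.343e-01 -1.120e-02]
 [-1.140e-02  5.000e-04 -9.999e-01]]
jig xy [-0.0035 -0.035 ] turn [ 0.03  0.65 -0.28] shift [ 0.      0.0005 -0.0004]
```

Request:
{"op": "send_rows", "data": {
  "deltas": [
    [0, 0.6, -0.3, 0.0005, 0, 0.0003, 1],
    [0, 0, 0, 0.0005, 0, 0, 1],
    [0, 0, 0, 0, 0, 0, -0.3],
    [0, 0, 0, 0, 0, 0, -0.6],
    [0, 0, 0, 0, 0, 0, -1],
    [0, 0, 0, 0, 0, 0, -1],
    [0, 0, 0, 0, 0, 0, -1]
  ]
}}

```text
time: 12.5
tool_pos: [0.5819, 0.0412, 0.0193]
tcp_rot: [2.06, 2.369, 0.008]
wrist_force: [-0.3, -1.1, -0.2]
opening: 0.0855
```

```bash
python3 - <<'E'
from h import *
p=jig(-.003,-.035);go([*p,.018],98)
E
```

```text
t 12.5 pos [0.5819 0.0412 0.0193] F [-0.3 -1.1 -0.2] T [ 0.04 -0.05  0.02] op 0.0855
[[-0.1391  0.9903  0.0048]
 [ 0.9903  0.1391  0.0022]
 [ 0.0015  0.005  -1.    ]]
jig xy [-0.0019 -0.0329] turn [ 0.29 -0.09 -0.  ] shift [-0.0021 -0.0011  0.0013]
```

Request:
{"op": "send_rows", "data": {
  "deltas": [
    [0, 0, 0, 0, 0, -0.02, -1],
    [0, 0, 0, 0, 0, -0.02, -1],
    [0, 0, 0, 0, 0, -0.02, -1],
    [0, 0, 0, -0.004, -0.01, -0.02, -1],
    [0, 0, 0, -0.004, -0.012, -0.02, -1],
    [0, 0, 0, -0.002, -0.012, -0.01, -1],
    [0, 0, 0, 0, 0, 0, -1],
    [0, 0, 0, 0, 0, 0, -1]
  ]
}}

```text
time: 13.3
tool_pos: [0.5481, 0.0273, 0.1329]
tcp_rot: [2.058, 2.372, 0.009]
wrist_force: [-0.3, 0.1, -1.0]
opening: 0.0856
```

```bash
python3 - <<'E'
from h import *
import pickle
m=imaging.camera_model("wrist"); im=imaging.snapshot("wrist"); pickle.dump((m,im),open("w5.pkl","wb")); cv2.imwrite("pics/w5.png",cv2.resize(im[:,:,::-1],(784,588),interpolation=cv2.INTER_CUBIC))
p=jig(-.087,.035);go([*p,.12],98)
E
```

```text
t 13.35 pos [0.5482 0.0273 0.1328] F [-0.1 -0.8  0.8] T [-0.   -0.01  0.04] op 0.0855
[[-0.1409  0.99    0.0042]
 [ 0.99    0.1409  0.0033]
 [ 0.0026  0.0046 -1.    ]]
jig xy [-0.0372 -0.042 ] turn [ 0.27 -0.15  0.1 ] shift [ 0.0771 -0.0497  0.0128]
```

View pics/w5.png

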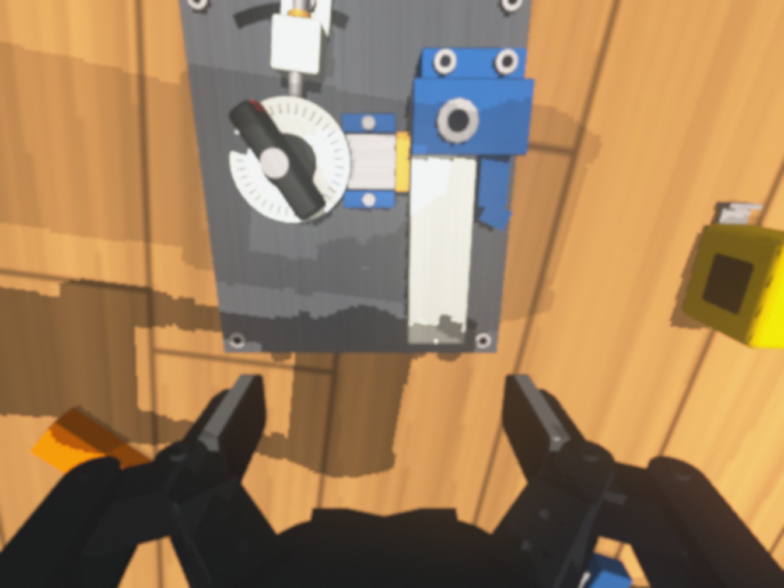

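The bar is under the bush plate against the stop. Its tail is at (408–467, 343), the wing runs (244,112) to (310,207), and the notch is near (235,140).

```bash
python3 - <<'E'
from h import *
import pickle
m,im=pickle.load(open("w5.pkl","rb")); s=1/1.4
f=lambda u,v,z: np.round(tojig(ray(m,u*s,v*s,z))*1000,1)
for n,u,v,z in (("tailL",408,343,.035),("tailR",467,343,.035),("barL",411,160,.035),("barR",476,160,.035),("fenceL",479,175,.033),("bushBL",413,154,.049),("bushBR",525,154,.049),("bush",458,120,.055),("knobtop",275,163,.076),("pin",294,90,.042)): print(n,f(u,v,z))
hsv=cv2.cvtColor(im,cv2.COLOR_RGB2HSV)
dk=((hsv[...,2]<55)).astype(np.uint8)*255
print("knob axis px at .076/.042",proj(m,[*jig(-.087,.035),.076])*1.4,proj(m,[*jig(-.087,.035),.042])*1.4)
c=biggest(dk,(155,60,240,165)); (x,y),(w,h),a=cv2.minAreaRect(c); 
b=cv2.boxPoints(((x,y),(w,h),a)); P=np.array([f(u*1.4,v*1.4,.076) for u,v in b]); print(b*1.4); print(P)
e=[P[1]-P[0],P[2]-P[1]]; l=max(e,key=np.linalg.norm); print("wing angle jig",np.degrees(np.arctan2(l[1],l[0]))%180,np.linalg.norm(l),P.mean(0))
cr=im[55:165,150:260,::-1]; cv2.imwrite("pics/c5.png",cv2.resize(cr,None,fx=5,fy=5,interpolation=cv2.INTER_CUBIC))
E
```

```text
tailL [-20.6 -74.5]
tailR [ 17.1 -74.5]
barL [-21.1  36.6]
barR [14.9 36.6]
fenceL [17.6 28.6]
bushBL [-21.1  39.7]
bushBR [37.1 39.8]
bush [ 0.3 55.6]
knobtop [-86.4  35.6]
pin [-82.1  70.6]
knob axis px at .076/.042 [273.70596295 164.27626769] [289.29847352 163.07485   ]Traceback (most recent call last):
  File "<stdin>", line 9, in <module>
  File "h.py", line 11, in biggest
    return max(cv2.findContours(k,cv2.RETR_EXTERNAL,cv2.CHAIN_APPROX_NONE)[0],key=cv2.contourArea)
ValueError: max() iterable argument is empty
```

```bash
python3 - <<'E'
from h import *
import pickle
m,im=pickle.load(open("w5.pkl","rb")); s=1/1.4
f=lambda u,v,z: tojig(ray(m,u*s,v*s,z))*1000-[-87,35]
for p in ((243,110),(311,210)): q=f(*p,.076); print("wing end",q,np.degrees(np.arctan2(q[1],q[0])),np.hypot(*q))
# unroll disc rim, angle increments
big=cv2.resize(im[55:165,150:260,::-1],None,fx=5,fy=5,interpolation=cv2.INTER_CUBIC)
for a in range(60,241,30):
    w=proj(m,[*jig(-.087+.034*np.cos(np.radians(a)),.035+.034*np.sin(np.radians(a))),.042]); u=((w-[150,55])*5).astype(int); cv2.circle(big,tuple(map(int,u)),3,(255,0,255),-1); cv2.putText(big,str(a),tuple(map(int,u+[-40,0])),0,.5,(0,0,255),1)
cv2.imwrite("pics/c5.png",big)
E
```

```text
wing end [-11.66839971  22.88513362] 117.01558409665542 25.688146925577836
wing end [ 16.0057421 -20.7393968] -52.34064051257619 26.19744948633603
```

View pics/c5.png

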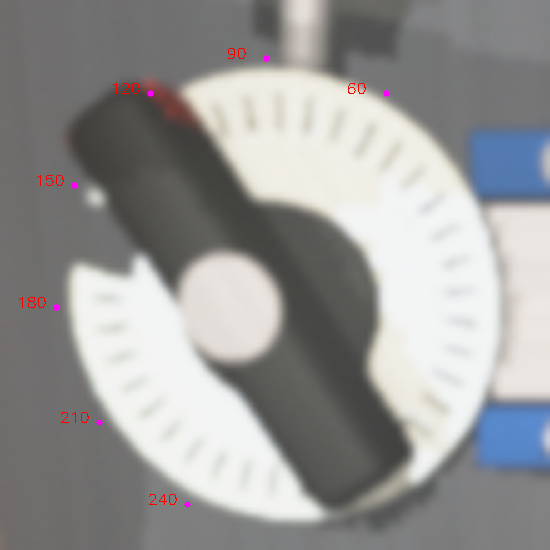

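The crop shows one flank of the notch at about 172° and the other hidden by the wing, with the pin near 85°. I expect roughly 1.3–1.4 rad of turn. The wing lies at about 122° in jig axes, so I'll move over the knob with the tool's x along the wing.

Request:
{"op": "send_rows", "data": {
  "deltas": [
    [0, 0, 0, 0.019, -0.0124, 0, -0.5],
    [0, 0, 0, 0.019, -0.0124, 0, 0],
    [0, 0, 0, 0.019, -0.0124, 0, 0],
    [0, 0, 0, 0.015, -0.0124, 0, 0],
    [0, 0, -8, 0, 0, 0, 0],
    [0, 0, -8, 0, 0, 0, 0],
    [0, 0, -8, 0, 0, 0, 0],
    [0, 0, -8, 0, 0, 0, 0],
    [0, 0, 0, 0, 0, 0, 0],
    [0, 0, 0, 0, 0, 0, 0]
  ]
}}

```text
time: 14.35
tool_pos: [0.4859, 0.0965, 0.1205]
tcp_rot: [-1.292, -2.849, 0.004]
wrist_force: [-0.4, 0.5, -0.1]
opening: 0.0428
```

```bash
python3 - <<'E'
from h import *
import pickle
m=imaging.camera_model("wrist"); im=imaging.snapshot("wrist"); pickle.dump((m,im),open("w6.pkl","wb")); cv2.imwrite("pics/w6.png",cv2.resize(im[:,:,::-1],(784,588),interpolation=cv2.INTER_CUBIC))
for z in (.076,.042): print(proj(m,[*jig(-.087,.035),z])*1.4)
p=jig(-.087,.035);go([*p,.05],130)
E
```

```text
[387.93130196 332.28536409]
[387.77588353 308.61996962]
t 14.4 pos [0.4859 0.0964 0.1204] F [ 0.4  0.  -0.6] T [-0.01 -0.03 -0.02] op 0.0429
[[-0.6589  0.7521 -0.013 ]
 [ 0.7521  0.659   0.0028]
 [ 0.0107 -0.0079 -0.9999]]
jig xy [-0.0893  0.0351] turn [-0.46 -0.61  1.22] shift [-0.0021  0.0024  0.0703]
```

View pics/w6.png

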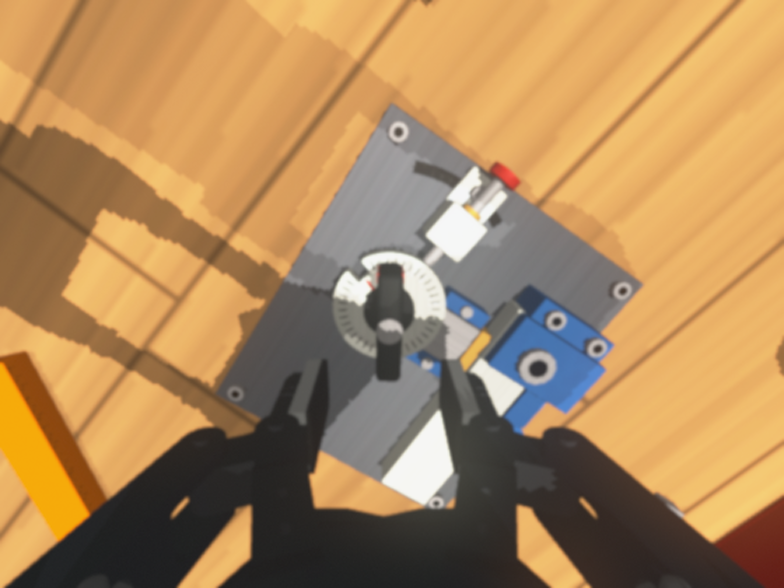

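The wing is in line with the fingers (vertical at x≈389). The red collar is at (504,176) with the pin meeting the disc near (428,262), and the notch is at about (358,272). I'll take the collar's baseline and the angle left to turn.

```bash
cat >> h.py <<'E'
def collar(name="wrist",im=None,m=None):
    "red collar centroid in jig axes (mm) at z=.037"
    if im is None: m=imaging.camera_model(name); im=imaging.snapshot(name)
    h=cv2.cvtColor(im,cv2.COLOR_RGB2HSV); k=(((h[...,0]<6)|(h[...,0]>174))&(h[...,1]>170)&(h[...,2]>90)).astype(np.uint8)*255
    q=proj(m,[*jig(-.083,.12),.037]); k2=np.zeros_like(k); cv2.circle(k2,tuple(map(int,q)),60 if name=="wrist" else 14,255,-1)
    k&=k2; M=cv2.moments(k,True)
    if M["m00"]<4: return None
    return np.round(tojig(ray(m,M["m10"]/M["m00"],M["m01"]/M["m00"],.037))*1000,2),M["m00"]
E
python3 - <<'E'
from h import *
import pickle
m,im=pickle.load(open("w6.pkl","rb")); s=1/1.4
f=lambda u,v,z: tojig(ray(m,u*s,v*s,z))*1000-[-87,35]
for n,p in (("notch",(358,272)),("n1",(348,280)),("n2",(364,262)),("pin",(428,262)),("pinbr",(437,250)),("disc ctr",(388,309))):
    q=f(*p,.040); print(n,np.round(q,1),round(np.degrees(np.arctan2(q[1],q[0])),1))
print(collar("wrist",im,m)); print(collar("top")); print(collar("scene"))
E
```

```text
notch [-25.5   8.4] 161.7
n1 [-27.7   1.4] 177.1
n2 [-25.7  15.1] 149.6
pin [ 3.9 34.6] 83.5
pinbr [ 4.2 42.8] 84.5
disc ctr [ 0.6 -0.7] -48.7
(array([-75.04, 129.94]), 142.0)
(array([-76.62, 131.31]), 6.0)
(array([-81.18, 130.1 ]), 9.0)
```

Request:
{"op": "send_rows", "data": {
  "deltas": [
    [-0.4, -0.6, 0.4, -0.001, 0.0012, 0, 0],
    [0, 0, 0, -0.001, 0.0012, 0.015, 0],
    [0, 0, 0, 0, 0, 0.02, 0],
    [0, 0, 0, 0, 0, 0.015, 0],
    [0, 0, 0, 0, 0, 0.01, 0],
    [0, 0, 0, 0, 0, 0, 0],
    [0, 0, 0, 0, 0, 0, 0]
  ]
}}

```text
time: 15.2
tool_pos: [0.4893, 0.0962, 0.0555]
tcp_rot: [1.314, 2.852, -0.0]
wrist_force: [0.0, 0.4, 0.1]
opening: 0.043
```

```bash
python3 - <<'E'
from h import *
p=jig(-.087,.035);go([*p,.050],130.5); print(collar())
E
```

```text
t 15.2 pos [0.4893 0.0962 0.0555] F [0.  0.4 0.1] T [-0.04 -0.03  0.01] op 0.043
[[-6.498e-01  7.601e-01  1.300e-03]
 [ 7.601e-01  6.498e-01 -9.000e-04]
 [-1.500e-03  4.000e-04 -1.000e+00]]
jig xy [-0.0859  0.0344] turn [0.03 0.09 0.03] shift [ 0.0011 -0.0006  0.0055]
(array([-75.18, 130.22]), 332.0)
```

Request:
{"op": "send_rows", "data": {
  "deltas": [
    [0, 0, 0, 0.001, -0.0005, 0.004, 0],
    [0, 0, 0, 0, 0, 0.001, 0],
    [0, 0, 0, 0, 0, 0, 1],
    [0, 0, 0, 0, 0, 0, 1],
    [0, 0, 0, 0, 0, 0, 1],
    [0, 0, 0, 0, 0, 0, 1],
    [0, 0, 0, 0, 0, 0, 1]
  ]
}}

```text
time: 15.95
tool_pos: [0.489, 0.0964, 0.0526]
tcp_rot: [1.314, 2.849, 0.001]
wrist_force: [-0.6, -0.5, -0.6]
opening: 0.0118
```

```bash
python3 - <<'E'
from h import *
p=jig(-.087,.035);go([*p,.050],130.5); print(collar())
E
```

```text
t 15.95 pos [0.489  0.0964 0.0526] F [-0.6 -0.5 -0.6] T [-0.15  0.15 -0.05] op 0.0118
[[-0.6493  0.7606  0.004 ]
 [ 0.7606  0.6493 -0.0012]
 [-0.0035  0.0023 -1.    ]]
jig xy [-0.0863  0.0346] turn [ 0.13  0.2  -0.01] shift [ 0.0007 -0.0004  0.0026]
(array([-75.09, 130.24]), 348.0)
```

Request:
{"op": "send_rows", "data": {
  "deltas": [
    [0, 0, 5, 0, 0, 0, 1],
    [0, 0, 5, 0, 0, 0, 1],
    [0, 0, 5, 0, 0, 0, 1],
    [0, 0, 5, 0, 0, 0, 1]
  ]
}}

```text
time: 16.4
tool_pos: [0.4882, 0.096, 0.0526]
tcp_rot: [1.8, 2.571, -0.002]
wrist_force: [-2.6, -1.1, -0.9]
opening: 0.0117
```

```bash
python3 - <<'E'
from h import *
p=jig(-.087,.035);go([*p,.0526],130.5); print(collar())
E
```

```text
t 16.4 pos [0.4882 0.096  0.0526] F [-2.6 -1.1 -0.9] T [-0.18  0.26  0.59] op 0.0117
[[-0.3421  0.9397  0.0021]
 [ 0.9397  0.3421 -0.0029]
 [-0.0034  0.001  -1.    ]]
jig xy [-0.0871  0.0343] turn [ 2.000e-02  2.000e-01 -2.049e+01] shift [0.0006 0.0002 0.    ]
(array([-75.57, 128.62]), 353.0)
```

Request:
{"op": "send_rows", "data": {
  "deltas": [
    [0, 0, 4, 0, 0, 0, 1],
    [0, 0, 4, 0, 0, 0, 1],
    [0, 0, 4, 0, 0, 0, 1],
    [0, 0, 2, 0, 0, 0, 1]
  ]
}}

```text
time: 16.85
tool_pos: [0.4877, 0.0958, 0.0526]
tcp_rot: [2.104, 2.328, -0.004]
wrist_force: [-2.6, -0.8, 1.3]
opening: 0.0118
```

```bash
python3 - <<'E'
from h import *
p=jig(-.087,.035);go([*p,.0526],130.5); m=imaging.camera_model("wrist"); im=imaging.snapshot("wrist"); print(collar("wrist",im,m)); cv2.imwrite("pics/w7.png",cv2.resize(im[:,:,::-1],(784,588),interpolation=cv2.INTER_CUBIC))
E
```

```text
t 16.85 pos [0.4877 0.0958 0.0526] F [-2.6 -0.8  1.3] T [-0.18  0.14  0.35] op 0.0118
[[-1.007e-01  9.949e-01  1.000e-03]
 [ 9.949e-01  1.007e-01 -3.900e-03]
 [-4.000e-03  6.000e-04 -1.000e+00]]
jig xy [-0.0876  0.0342] turn [ -0.04   0.23 -34.72] shift [0.0008 0.0006 0.    ]
(array([-75.87, 129.02]), 374.0)
```

View pics/w7.png

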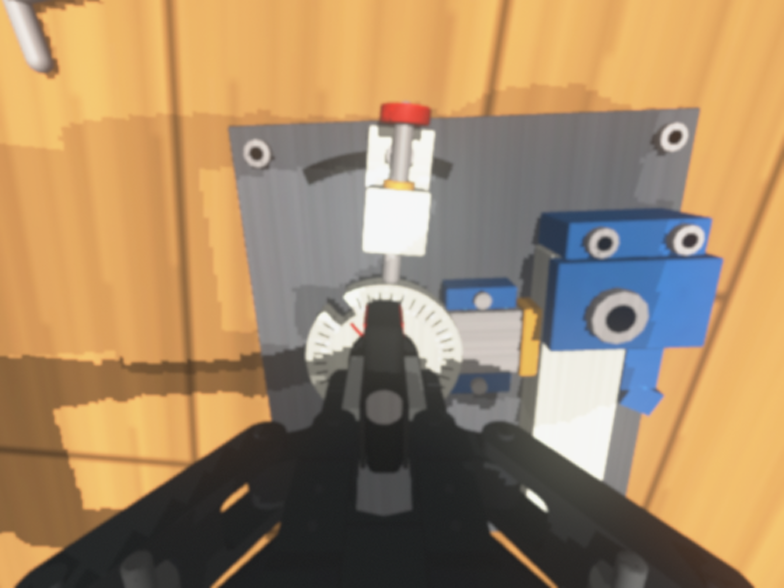

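The pin rides on the rim at (393,270), the notch with its red mark is at (340,310), and the collar is at (405,113).

```bash
python3 - <<'E'
from h import *
m=imaging.camera_model("wrist"); s=1/1.4
f=lambda u,v,z: tojig(ray(m,u*s,v*s,z))*1000-[-87,35]
for n,p in (("notch",(338,309)),("n1",(328,318)),("n2",(348,300)),("pin",(393,278)),("ctr",(384,357)),("redmark",(357,329))):
    q=f(*p,.042); print(n,np.round(q,1),round(np.degrees(np.arctan2(q[1],q[0])),1))
E
```

```text
notch [-17.   23.3] 126.1
n1 [-21.2  19.6] 137.3
n2 [-12.8  26.9] 115.4
pin [ 5.1 35.1] 81.7
ctr [0.3 1.4] 76.9
redmark [-10.   14.4] 124.8
```

Request:
{"op": "send_rows", "data": {
  "deltas": [
    [0, 0, 5, 0, 0, 0, 1],
    [0, 0, 5, 0, 0, 0, 1],
    [0, 0, 5, 0, 0, 0, 1]
  ]
}}

```text
time: 17.2
tool_pos: [0.487, 0.0958, 0.0527]
tcp_rot: [2.391, 2.033, -0.005]
wrist_force: [-3.2, -1.4, 1.0]
opening: 0.0118
```

```bash
python3 - <<'E'
from h import *
p=jig(-.087,.035);go([*p,.0526],130.5); print(collar())
E
```

```text
t 17.2 pos [0.487  0.0958 0.0527] F [-3.2 -1.4  1. ] T [-0.23  0.31  0.62] op 0.0118
[[ 1.606e-01  9.870e-01 -6.000e-04]
 [ 9.870e-01 -1.606e-01 -4.500e-03]
 [-4.500e-03  2.000e-04 -1.000e+00]]
jig xy [-0.0882  0.0344] turn [ -0.1    0.25 -49.74] shift [0.001 0.001 0.   ]
(array([-76.13, 128.64]), 381.0)
```

Request:
{"op": "send_rows", "data": {
  "deltas": [
    [0, 0, 4, 0, 0.0003, 0, 1],
    [0, 0, 4, 0, 0.0003, 0, 1],
    [0, 0, 3, 0, 0.0003, 0, 1]
  ]
}}

```text
time: 17.55
tool_pos: [0.4867, 0.0959, 0.0527]
tcp_rot: [2.574, 1.798, -0.009]
wrist_force: [-3.5, -2.5, -0.2]
opening: 0.0116
```

```bash
python3 - <<'E'
from h import *
p=jig(-.087,.035);go([*p,.0526],130.5); print(collar(),collar("top"),collar("scene"))
E
```

```text
t 17.55 pos [0.4867 0.0959 0.0527] F [-3.5 -2.5 -0.2] T [-0.35  0.28  0.14] op 0.0116
[[ 0.3444  0.9388 -0.0035]
 [ 0.9388 -0.3444 -0.0045]
 [-0.0055 -0.0017 -1.    ]]
jig xy [-0.0886  0.0345] turn [ -0.26   0.23 -60.65] shift [0.0012 0.0011 0.0001]
(array([-76.2 , 129.15]), 380.0) None (array([-81.33, 129.49]), 9.0)
```

Request:
{"op": "send_rows", "data": {
  "deltas": [
    [0, 0, 2.5, 0, 0.0003, 0, 1],
    [0, 0, 2.5, 0, 0.0003, 0, 1]
  ]
}}

```text
time: 17.9
tool_pos: [0.4865, 0.096, 0.0526]
tcp_rot: [2.646, 1.693, -0.01]
wrist_force: [-6.5, -1.0, 1.7]
opening: 0.0122
```

```bash
python3 - <<'E'
from h import *
p=jig(-.087,.035);go([*p,.0526],130.5); print(collar())
E
```

```text
t 17.9 pos [0.4865 0.096  0.0526] F [-6.5 -1.   1.7] T [-0.11  0.55  0.4 ] op 0.0122
[[ 0.419   0.908  -0.0053]
 [ 0.908  -0.419  -0.0038]
 [-0.0057 -0.0032 -1.    ]]
jig xy [-0.0888  0.0346] turn [ -0.35   0.19 -65.27] shift [0.0013 0.0012 0.    ]
(array([-76.16, 129.54]), 374.0)
```

Request:
{"op": "send_rows", "data": {
  "deltas": [
    [0, 0, 2, 0, 0, 0, 1],
    [0, 0, 1.5, 0, 0, 0, 1]
  ]
}}

```text
time: 18.15
tool_pos: [0.4864, 0.096, 0.0527]
tcp_rot: [2.694, 1.615, -0.01]
wrist_force: [-4.3, -1.4, 0.3]
opening: 0.0119
```

```bash
python3 - <<'E'
from h import *
p=jig(-.087,.035);go([*p,.0526],130.5); print(collar())
E
```

```text
t 18.15 pos [0.4864 0.096  0.0527] F [-4.3 -1.4  0.3] T [-0.15  0.29  0.24] op 0.0119
[[ 0.4715  0.8818 -0.0055]
 [ 0.8818 -0.4715 -0.0039]
 [-0.006  -0.003  -1.    ]]
jig xy [-0.0889  0.0346] turn [ -0.36   0.2  -68.63] shift [0.0014 0.0013 0.0001]
(array([-76.18, 129.5 ]), 375.0)
```

Request:
{"op": "send_rows", "data": {
  "deltas": [
    [0, 0, 1.5, 0, 0, 0, 1],
    [0, 0, 1, 0, 0, 0, 1]
  ]
}}

```text
time: 18.4
tool_pos: [0.4863, 0.0961, 0.0527]
tcp_rot: [2.73, 1.553, -0.011]
wrist_force: [-5.2, -0.8, 1.8]
opening: 0.0121
```

```bash
python3 - <<'E'
from h import *
p=jig(-.087,.035);go([*p,.0526],130.5); print(collar())
E
```

```text
t 18.4 pos [0.4863 0.0961 0.0527] F [-5.2 -0.8  1.8] T [-0.14  0.4   0.16] op 0.0121
[[ 0.5112  0.8595 -0.0057]
 [ 0.8595 -0.5112 -0.0037]
 [-0.0061 -0.003  -1.    ]]
jig xy [-0.0889  0.0347] turn [ -0.37   0.2  -71.24] shift [0.0015 0.0013 0.    ]
(array([-76.45, 128.48]), 362.0)
```

The pin has started to sink (collar down about 1 mm), so I'm going to smaller steps.

Request:
{"op": "send_rows", "data": {
  "deltas": [
    [0, 0, 1.5, 0, 0, 0, 1]
  ]
}}

```text
time: 18.55
tool_pos: [0.4863, 0.0962, 0.0527]
tcp_rot: [2.752, 1.515, -0.01]
wrist_force: [-4.1, 0.6, 1.9]
opening: 0.0118
```

```bash
python3 - <<'E'
from h import *
p=jig(-.087,.035);go([*p,.0526],130.5); print(collar())
E
```

```text
t 18.55 pos [0.4863 0.0962 0.0527] F [-4.1  0.6  1.9] T [-0.17  0.46  0.04] op 0.0118
[[ 0.5346  0.8451 -0.0056]
 [ 0.8451 -0.5346 -0.0035]
 [-0.0059 -0.0029 -1.    ]]
jig xy [-0.0889  0.0348] turn [ -0.36   0.19 -72.82] shift [0.0014 0.0013 0.    ]
(array([-76.98, 125.09]), 339.0)
```

```bash
python3 - <<'E'
from h import *
print(collar()); print(collar()); print(collar("scene")); p=jig(-.087,.035);go([*p,.0526],130.5)
E
```

```text
(array([-76.89, 125.06]), 344.0)
(array([-76.95, 125.06]), 342.0)
(array([-81.83, 124.44]), 8.0)
t 18.75 pos [0.4863 0.0962 0.0526] F [-3.7  0.1  0.9] T [ 0.01  0.35 -0.34] op 0.0115
[[ 0.5341  0.8454 -0.0056]
 [ 0.8454 -0.5342 -0.0034]
 [-0.0059 -0.0029 -1.    ]]
jig xy [-0.0889  0.0348] turn [ -0.36   0.18 -72.79] shift [0.0014 0.0013 0.    ]
```

```bash
python3 - <<'E'
from h import *
m=imaging.camera_model("wrist"); im=imaging.snapshot("wrist")
q=proj(m,[*jig(-.083,.095),.04]).astype(int); print(q)
y0=max(q[1]-60,0);x0=max(q[0]-80,0); print(x0,y0)
cv2.imwrite("pics/w8.png",cv2.resize(im[y0:y0+120,x0:x0+160,::-1],None,fx=5,fy=5,interpolation=cv2.INTER_CUBIC))
E
```

```text
[207 173]
127 113
```

View pics/w8.png

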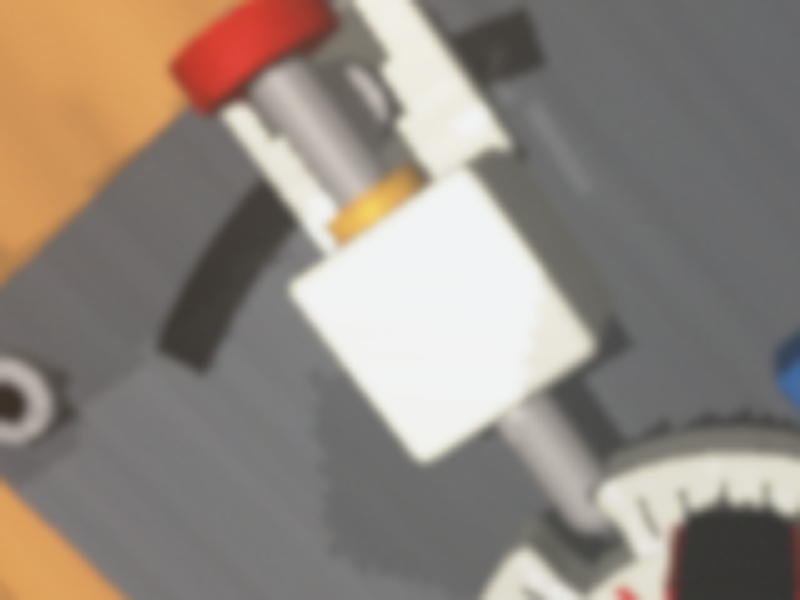

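The nose is inside the notch at (597,525), close to the flank it entered past, with a gap left to the other flank. I'll check the drop depth from the exposed pin length, using the bracket block as scale.

```bash
python3 - <<'E'
from h import *
m=imaging.camera_model("wrist")
f=lambda u,v,z: tojig(ray(m,127+u/5,113+v/5,z))*1000
d=lambda a,b,z:round(np.linalg.norm(f(*a,z)-f(*b,z)),2)
print("block len z.057",d((290,290),(425,462),.057),d((470,170),(595,345),.057))
print("exposed pin",d((270,85),(365,192),.042)); print("corner->nose",d((603,488),(597,532),.042))
a=cv2.imread("pics/w7.png"); h=cv2.cvtColor(a,cv2.COLOR_BGR2HSV)
for u in (398,402,406): print(u,[(v,tuple(h[v,u])) for v in range(114,136,3)][:8],[ (v,tuple(h[v,u])) for v in range(174,194,3)])
b=cv2.imread("pics/w8.png"); h=cv2.cvtColor(b,cv2.COLOR_BGR2HSV)
ln=[(255+int(t*.655),60+int(t*.756)) for t in range(0,220,8)]; print([(p,tuple(h[p[1],p[0]])) for p in ln])
E
```

```text
block len z.057 20.6 19.77
exposed pin 13.67
corner->nose 5.2
398 [(114, (np.uint8(3), np.uint8(182), np.uint8(232))), (117, (np.uint8(2), np.uint8(182), np.uint8(230))), (120, (np.uint8(3), np.uint8(175), np.uint8(207))), (123, (np.uint8(6), np.uint8(79), np.uint8(135))), (126, (np.uint8(12), np.uint8(25), np.uint8(171))), (129, (np.uint8(14), np.uint8(24), np.uint8(183))), (132, (np.uint8(15), np.uint8(22), np.uint8(184))), (135, (np.uint8(13), np.uint8(22), np.uint8(187)))] [(174, (np.uint8(15), np.uint8(17), np.uint8(216))), (177, (np.uint8(16), np.uint8(15), np.uint8(216))), (180, (np.uint8(17), np.uint8(51), np.uint8(221))), (183, (np.uint8(22), np.uint8(130), np.uint8(242))), (186, (np.uint8(26), np.uint8(132), np.uint8(246))), (189, (np.uint8(23), np.uint8(90), np.uint8(243))), (192, (np.uint8(30), np.uint8(1), np.uint8(245)))]
402 [(114, (np.uint8(3), np.uint8(179), np.uint8(237))), (117, (np.uint8(3), np.uint8(180), np.uint8(236))), (120, (np.uint8(2), np.uint8(177), np.uint8(215))), (123, (np.uint8(5), np.uint8(78), np.uint8(147))), (126, (np.uint8(13), np.uint8(23), np.ui
[... 2268 characters left out ...]
), (np.uint8(15), np.uint8(18), np.uint8(195))), ((344, 162), (np.uint8(15), np.uint8(18), np.uint8(193))), ((349, 168), (np.uint8(15), np.uint8(19), np.uint8(192))), ((354, 174), (np.uint8(14), np.uint8(17), np.uint8(190))), ((359, 180), (np.uint8(15), np.uint8(19), np.uint8(189))), ((365, 187), (np.uint8(16), np.uint8(49), np.uint8(198))), ((370, 193), (np.uint8(18), np.uint8(122), np.uint8(222))), ((375, 199), (np.uint8(21), np.uint8(153), np.uint8(235))), ((380, 205), (np.uint8(21), np.uint8(153), np.uint8(238))), ((386, 211), (np.uint8(20), np.uint8(116), np.uint8(229))), ((391, 217), (np.uint8(22), np.uint8(24), np.uint8(231))), ((396, 223), (np.uint8(30), np.uint8(1), np.uint8(241)))]
```

```bash
python3 - <<'E'
from h import *
s,r=st(); m=imaging.camera_model("wrist"); T=np.linalg.inv(m["world_to_cam"]); H=np.eye(4); H[:3,:3]=r; H[:3,3]=s["tool_pos"]; X=np.linalg.inv(H)@T
r7=np.array([[-.1007,.9949,.001],[.9949,.1007,-.0039],[-.004,.0006,-1]]); H7=np.eye(4); H7[:3,:3]=r7; H7[:3,3]=[.4877,.0958,.0526]
m7=dict(m); m7["world_to_cam"]=np.linalg.inv(H7@X)
for z in (.037,.041,.045):
    a=[tojig(ray(m7,402/1.4,v/1.4,z))*1000 for v in (123,181.5)]; b=[tojig(ray(m,127+u/5,113+v/5,z))*1000 for u,v in ((264.5,71.5),(367,189.5))]
    print(z,np.round(a,1).tolist(),np.round(b,1).tolist(),"drop",np.linalg.norm(a[0]-a[1])-np.linalg.norm(b[0]-b[1]))
print(collar())
E
```

```text
t 18.8 pos [0.4864 0.0962 0.0527] F [-2.7  0.2  1.2] T [-0.06  0.35 -0.31] op 0.0117
[[ 0.5341  0.8454 -0.0056]
 [ 0.8454 -0.5341 -0.0035]
 [-0.0059 -0.0028 -1.    ]]
0.037 [[-76.5, 126.1], [-77.0, 106.2]] [[-77.6, 121.5], [-78.1, 106.1]] drop 4.593161114087906
0.041 [[-76.6, 125.9], [-77.1, 106.4]] [[-76.5, 120.9], [-77.0, 105.9]] drop 4.477010227061962
0.045 [[-76.8, 125.6], [-77.3, 106.7]] [[-75.4, 120.2], [-75.8, 105.7]] drop 4.360859340036056
(array([-76.92, 125.08]), 338.0)
```

The drop measures about 4.5 mm and the knob is pushing the tool clockwise (−0.31 N m). That suggests the nose is still wedging on the flank edge, so one small step more.

Request:
{"op": "send_rows", "data": {
  "deltas": [
    [0, 0, 0.7, 0, 0, 0, 1]
  ]
}}

```text
time: 18.95
tool_pos: [0.4863, 0.0962, 0.0526]
tcp_rot: [2.761, 1.499, -0.011]
wrist_force: [-3.6, 0.8, 1.3]
opening: 0.0117
```

```bash
python3 - <<'E'
from h import *
p=jig(-.087,.035);go([*p,.0526],130.5); print(collar(),collar(),collar("scene")); st()
E
```

```text
t 18.95 pos [0.4863 0.0962 0.0526] F [-3.6  0.8  1.3] T [-0.06  0.44 -0.01] op 0.0117
[[ 0.5446  0.8387 -0.0058]
 [ 0.8387 -0.5446 -0.0034]
 [-0.006  -0.003  -1.    ]]
jig xy [-0.0889  0.0348] turn [ -0.37   0.18 -73.5 ] shift [0.0014 0.0014 0.    ]
(array([-76.92, 125.06]), 340.0) (array([-76.87, 125.04]), 343.0) (array([-81.83, 124.44]), 8.0)
t 19.1 pos [0.4863 0.0962 0.0526] F [-5.1  0.   0.6] T [-0.03  0.39 -0.13] op 0.0118
[[ 0.5444  0.8388 -0.0057]
 [ 0.8388 -0.5444 -0.0034]
 [-0.006  -0.0029 -1.    ]]
```

Request:
{"op": "send_rows", "data": {
  "deltas": [
    [0, 0, 0.8, 0, 0, 0, 1]
  ]
}}

```text
time: 19.2
tool_pos: [0.4862, 0.0962, 0.0527]
tcp_rot: [2.771, 1.48, -0.011]
wrist_force: [-4.3, 0.6, 1.2]
opening: 0.0119
```

```bash
python3 - <<'E'
from h import *
print(collar(),collar(),collar("scene"));p=jig(-.087,.035);go([*p,.0526],130.5); m=imaging.camera_model("wrist"); im=imaging.snapshot("wrist")
q=proj(m,[*jig(-.083,.085),.04]).astype(int)
y0=max(q[1]-60,0);x0=max(q[0]-80,0); print(x0,y0)
import pickle; pickle.dump((m,im),open("w9.pkl","wb"))
cv2.imwrite("pics/w9.png",cv2.resize(im[y0:y0+120,x0:x0+160,::-1],None,fx=5,fy=5,interpolation=cv2.INTER_CUBIC))
E
```

```text
(array([-76.97, 125.1 ]), 338.0) (array([-77.03, 125.1 ]), 339.0) (array([-81.83, 124.44]), 8.0)
t 19.35 pos [0.4862 0.0962 0.0526] F [-4.6  0.3  2.3] T [-0.03  0.44 -0.06] op 0.0113
[[ 0.556   0.8311 -0.0058]
 [ 0.8311 -0.5561 -0.0034]
 [-0.0061 -0.0029 -1.    ]]
jig xy [-0.089   0.0349] turn [ -0.37   0.19 -74.28] shift [0.0014 0.0014 0.    ]
138 129
```

View pics/w9.png

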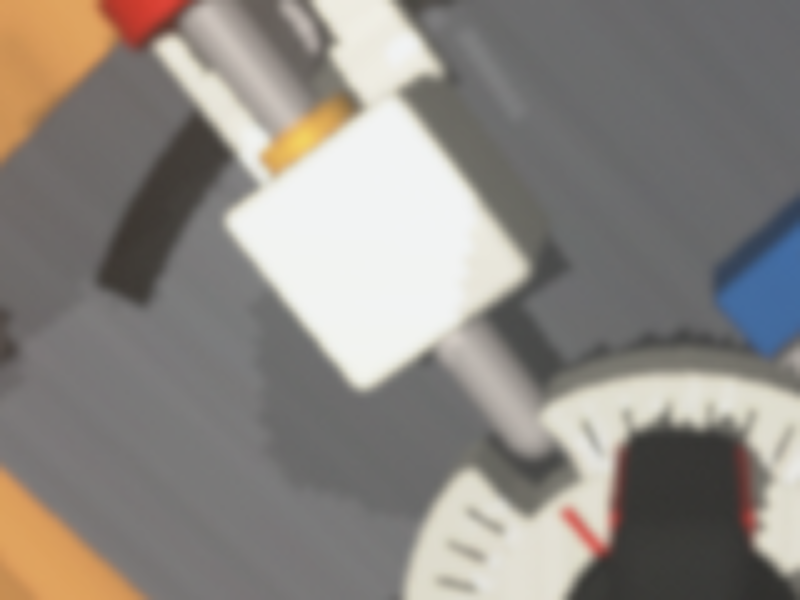

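Relative to the camera, the disc features look nearly unchanged between the last two pictures while the tool turned 1.5°. So the knob turned with the tool and the collar stayed put. I'll check the disc's rotation numerically with rim ticks tracked in both images.

```bash
python3 - <<'E'
from h import *
import pickle
m9,im9=pickle.load(open("w9.pkl","rb"))
a=cv2.cvtColor(cv2.resize(cv2.imread("pics/w8.png"),(160,120),interpolation=cv2.INTER_AREA),cv2.COLOR_BGR2GRAY)  # origin 127,113
b=cv2.cvtColor(im9,cv2.COLOR_RGB2GRAY)
pts=[]
g=cv2.goodFeaturesToTrack(a,60,.02,4)[:,0]
full=np.zeros_like(b); full[113:233,127:287]=a
p0=(g+[127,113]).astype(np.float32)[:,None]
p1,ok,err=cv2.calcOpticalFlowPyrLK(full,b,p0,None,winSize=(11,11))
r8=np.array([[.5341,.8454,-.0056],[.8454,-.5342,-.0034],[-.0059,-.0029,-1]])
r9=np.array([[.556,.8311,-.0058],[.8311,-.5561,-.0034],[-.0061,-.0029,-1]]);H=np.eye(4);H[:3,:3]=r9;H[:3,3]=[.4862,.0962,.0526]
X=np.linalg.inv(H)@np.linalg.inv(m9["world_to_cam"]); H[:3,:3]=r8;H[:3,3]=[.4863,.0962,.0526]; m8=dict(m9); m8["world_to_cam"]=np.linalg.inv(H@X)
for q0,q1,o,e in zip(p0[:,0],p1[:,0],ok[:,0],err[:,0]):
    if not o or e>12: continue
    A=tojig(ray(m8,*q0,.042))*1000-[-87,35]; B=tojig(ray(m9,*q1,.042))*1000-[-87,35]
    ra=np.hypot(*A); d=np.degrees(np.arctan2(B[1],B[0])-np.arctan2(A[1],A[0]))
    print("DISC" if ra<33 else "fixed",np.round(A,1),"r",round(ra,1),"rot",round(d,2),"move",np.round(B-A,2))
E
```

```text
fixed [ 1.8 69.3] r 69.3 rot -0.16 move [ 0.19 -0.13]
fixed [-2.4 68.7] r 68.8 rot -0.12 move [ 0.15 -0.05]
fixed [16.4 44.4] r 47.3 rot 0.0 move [-0.03 -0.09]
fixed [ 9.8 43.5] r 44.6 rot -0.21 move [ 0.16 -0.02]
fixed [ 4.5 69. ] r 69.2 rot -0.16 move [ 0.18 -0.1 ]
fixed [ 1.7 73.5] r 73.5 rot -0.17 move [ 0.21 -0.35]
fixed [-16.3  69.3] r 71.2 rot -0.14 move [ 0.24 -0.24]
fixed [ 5.9 71.9] r 72.1 rot -0.13 move [ 0.16 -0.1 ]
fixed [ 5.4 44.3] r 44.6 rot -0.11 move [ 0.08 -0.06]
fixed [13.8 42.3] r 44.5 rot -0.2 move [ 0.14 -0.05]
```

```bash
python3 - <<'E'
from h import *
import pickle
m9,im9=pickle.load(open("w9.pkl","rb")); b=cv2.cvtColor(im9,cv2.COLOR_RGB2GRAY)
a=cv2.cvtColor(cv2.resize(cv2.imread("pics/w8.png"),(160,120),interpolation=cv2.INTER_AREA),cv2.COLOR_BGR2GRAY)
r9=np.array([[.556,.8311,-.0058],[.8311,-.5561,-.0034],[-.0061,-.0029,-1]]);H=np.eye(4);H[:3,:3]=r9;H[:3,3]=[.4862,.0962,.0526]
X=np.linalg.inv(H)@np.linalg.inv(m9["world_to_cam"]); H[:3,:3]=np.array([[.5341,.8454,-.0056],[.8454,-.5342,-.0034],[-.0059,-.0029,-1]]);H[:3,3]=[.4863,.0962,.0526]; m8=dict(m9); m8["world_to_cam"]=np.linalg.inv(H@X)
for n,(u,v) in dict(corner=(605,488),tick1=(645,515),tick2=(690,497),edge=(720,455),block=(425,455),leftedge=(505,575)).items():
    c=np.array([u,v])/5; x,y=(c-7).round().astype(int); y=min(y,120-15); x=min(x,145); t=a[y:y+15,x:x+15]
    X0,Y0=x+127-6,y+113-6; R_=cv2.matchTemplate(b[Y0:Y0+27,X0:X0+27],t,cv2.TM_CCOEFF_NORMED); _,sc,_,(i,j)=cv2.minMaxLoc(R_)
    def sub(l,c,r): d=l-2*c+r; return 0 if d==0 else .5*(l-r)/d
    di=sub(R_[j,i-1],R_[j,i],R_[j,i+1]) if 0<i<12 else 0; dj=sub(R_[j-1,i],R_[j,i],R_[j+1,i]) if 0<j<12 else 0
    q0=np.array([x+127+7,y+113+7.]); q1=q0+[i-6+di,j-6+dj]
    A=tojig(ray(m8,*q0,.042))*1000-[-87,35]; B=tojig(ray(m9,*q1,.042))*1000-[-87,35]
    print(n,round(sc,3),np.round(q1-q0,2),"r",np.round(np.hypot(*A),1),"rot",round(np.degrees(np.arctan2(B[1],B[0])-np.arctan2(A[1],A[0])),2))
E
```

```text
corner 0.967 [-0.44  0.07] r 31.8 rot -1.01
tick1 0.993 [-0.02 -0.03] r 27.3 rot -1.42
tick2 0.994 [-0.35 -0.11] r 28.2 rot -1.09
edge 0.999 [-0.25 -0.17] r 32.3 rot -1.24
block 0.989 [-1.41  1.52] r 46.8 rot 0.03
leftedge 0.998 [-0.06  0.08] r 32.7 rot -1.31
```

The block shows 0° of motion and the disc turned a further 1.2° while the collar did not move. The pin is therefore at the bottom of its travel, and the torque is near zero, so it isn't jammed. I'll stop turning, let go and lift away.

Request:
{"op": "send_rows", "data": {
  "deltas": [
    [0, 0, 0, 0, 0, 0, 0.5],
    [0, 0, 0, 0, 0, 0, 0.2],
    [0, 0, 0, 0, 0, 0, 0],
    [0, 0, 0, 0, 0, 0, 0],
    [0, 0, 0, 0, 0, -0.005, 0],
    [0, 0, 0, 0, 0, -0.02, 0],
    [0, 0, 0, 0, 0, -0.025, 0],
    [0, 0, 0, 0, 0, -0.025, 0],
    [0, 0, 0, 0, 0, 0, 0],
    [0, 0, 0, 0, 0, 0, 0]
  ]
}}

```text
time: 20.4
tool_pos: [0.4885, 0.0961, 0.1312]
tcp_rot: [2.769, 1.478, -0.003]
wrist_force: [1.0, 0.7, -0.2]
opening: 0.0425
```

```bash
python3 - <<'E'
from h import *
import pickle
p=jig(-.037,-.042);go([*p,.14],98); m=imaging.camera_model("wrist"); im=imaging.snapshot("wrist"); pickle.dump((m,im),open("w10.pkl","wb")); print(collar("wrist",im,m),collar("scene"),collar("top"))
E
```

```text
t 20.4 pos [0.4885 0.0961 0.1312] F [ 1.   0.7 -0.2] T [-0.01 -0.    0.01] op 0.0425
[[ 5.565e-01  8.309e-01 -4.000e-04]
 [ 8.309e-01 -5.565e-01 -3.500e-03]
 [-3.100e-03  1.600e-03 -1.000e+00]]
jig xy [-0.0868  0.0344] turn [ 2.000e-02  2.000e-01 -4.181e+01] shift [-0.0238  0.0881 -0.0086]
(array([-76.79, 124.85]), 126.0) (array([-81.83, 124.44]), 8.0) (array([-78.39, 125.74]), 4.0)
```

Request:
{"op": "send_rows", "data": {
  "deltas": [
    [0, 0, -8.3, 0, 0, -0.002, 0],
    [0, 0, -8.3, 0, 0, -0.002, 0],
    [0, 0, -8.3, 0, 0, -0.002, 0],
    [0, 0, -8.3, 0, 0, -0.002, -0.5],
    [0, 0, -8.3, 0, 0, 0, -1],
    [0, 0, 0, -0.019, 0.0123, 0, -1],
    [0, 0, 0, -0.019, 0.0123, 0, -1],
    [0, 0, 0, -0.019, 0.0123, 0, -1],
    [0, 0, 0, -0.019, 0.0123, 0, -1],
    [0, 0, 0, 0, 0, 0, -1],
    [0, 0, 0, 0, 0, 0, -1]
  ]
}}

```text
time: 21.65
tool_pos: [0.5443, 0.0269, 0.1221]
tcp_rot: [-2.021, -2.383, 0.032]
wrist_force: [0.1, 0.8, -0.3]
opening: 0.0857
```

```bash
python3 - <<'E'
from h import *
import pickle
s,r=st(); m=imaging.camera_model("wrist"); im=imaging.snapshot("wrist"); print(collar("wrist",im,m))
def prof(m,im):
    g=cv2.cvtColor(im,cv2.COLOR_RGB2GRAY); o=[]
    for y in (-60,-45,-30,-10):   # bright span across x at bar top height
        xs=np.arange(-32,32,.5); v=np.array([cv2.getRectSubPix(g,(1,1),tuple(map(float,proj(m,[*jig(x/1000,y/1000),.035]))))[0,0] for x in xs],int)
        d=np.diff(v); o.append((y,xs[d.argmax()],xs[d.argmin()]))
    ys=np.arange(-95,-60,.5); v=np.array([cv2.getRectSubPix(g,(1,1),tuple(map(float,proj(m,[*jig(0,y/1000),.035]))))[0,0] for y in ys],int)
    return o,ys[np.diff(v).argmax()]
print("before",prof(*pickle.load(open("w5.pkl","rb")))); print("now",prof(m,im))
a=np.load("pics/top0.npy").astype(int); b=imaging.snapshot("top").astype(int); d=(abs(a-b).max(2)>60).astype(np.uint8)
n,_,stt,_=cv2.connectedComponentsWithStats(cv2.morphologyEx(d,cv2.MORPH_CLOSE,np.ones((5,5)))); print([tuple(x) for x in stt[1:] if x[4]>15])
E
```

```text
t 21.65 pos [0.5443 0.0269 0.1221] F [ 0.1  0.8 -0.3] T [ 0.05 -0.03 -0.01] op 0.0857
[[-1.633e-01  9.862e-01 -2.630e-02]
 [ 9.866e-01  1.633e-01 -4.700e-03]
 [-4.000e-04 -2.670e-02 -9.996e-01]]
None
before ([(-60, np.float64(-21.0), np.float64(15.0)), (-45, np.float64(-21.5), np.float64(15.0)), (-30, np.float64(-21.5), np.float64(14.5)), (-10, np.float64(-21.5), np.float64(15.0))], np.float64(-74.5))
now ([(-60, np.float64(9.0), np.float64(14.0)), (-45, np.float64(-18.5), np.float64(17.5)), (-30, np.float64(-18.5), np.float64(17.5)), (-10, np.float64(-18.5), np.float64(17.5))], np.float64(-75.5))
[(np.int32(0), np.int32(158), np.int32(303), np.int32(262), np.int32(28064)), (np.int32(312), np.int32(205), np.int32(47), np.int32(13), np.int32(567))]
```

```bash
python3 - <<'E'
from h import *
import pickle
m,im=imaging.camera_model("wrist"),imaging.snapshot("wrist")
def line(m,im,x,z,ys,ch):
    f=im[...,ch].astype(np.uint8); v=np.array([float(cv2.getRectSubPix(f,(1,1),tuple(map(float,proj(m,[*jig(x/1000,y/1000),z]))))[0,0]) for y in ys]); return v
for n,(M,I) in dict(before=pickle.load(open("w5.pkl","rb")),now=(m,im)).items():
    o=[]
    for x in (-10,-5,0,5,10):
        ys=np.arange(-90,-62,.25); v=line(M,I,x,.035,ys,0); t=ys[np.diff(v).argmax()]
        ys=np.arange(30,50,.25); w=line(M,I,x,.049,ys,0); b=ys[np.diff(w).argmin()]
        ys=np.arange(-100,-82,.25); w=line(M,I,x-60,.015,ys,0); p=ys[np.diff(w).argmin()]
        o.append((t,b,p))
    print(n,"tail, bush edge, plate edge:",np.array(o).tolist(),"median",np.median(o,0))
E
```

```text
before tail, bush edge, plate edge: [[-75.0, 38.25, -92.25], [-74.0, 37.0, -91.0], [-74.25, 38.5, -91.25], [-74.5, 37.75, -91.25], [-74.5, 37.0, -90.75]] median [-74.5   37.75 -91.25]
now tail, bush edge, plate edge: [[-75.0, 38.25, -91.25], [-70.75, 39.75, -91.0], [-74.75, 38.5, -90.75], [-75.0, 37.25, -90.75], [-62.75, 36.75, -91.5]] median [-74.75  38.25 -91.  ]
```

```bash
python3 -c "
from h import *
print(env.close_job())"
```

```text
the job is handed in; nothing more can be done
None
```

I loaded the bar and clamped it, then let go and handed the job in at about 22 s of the 61 s. I gripped the bar by its tail, slid it under the bush plate and pressed it against the end stop with about 12 N before releasing it. I then turned the wing knob about 74° clockwise and let go with the torque near zero.

**Bar:** In the last wrist picture the tail was at y ≈ -75 mm, as it should be when home (within about 0.5 mm). The bar had moved about 3 mm onto the fence.

**Lock pin:** I judged the pin fully dropped. When the disc turned another 1.2° with no jam torque, the collar stayed put.
- **Disagreement:** the wrist-camera readings of the drop gave 4.4 to 5.2 mm, and the two fixed cameras 5.6 to 5.7 mm, where 6 mm is expected.
- **Extra turn:** because of that disagreement I turned the tool a further 1.5° after the drop to confirm it. By my estimate that stays within the 4.6° available before the knob jams.

**Tools:** Comparing top views from before and after showed changes only where the arm had been or was, and where the bar had lain. Any tool within the arm's area could not be checked that way.

**Not checked:** I made no final picture check of the collar from the last pose, as it was out of view there.

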